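Pack the field instrument case for the road

ROBOT

A 7-joint arm with a two-finger parallel gripper is mounted at the origin on the work surface. World frame = base frame: x ahead of the robot, y to its left, z up, the work surface at z = 0. Lengths are in m, angles in degrees, forces in N, time in s.
With the tool pointing down it reaches from about 0.4 to 0.85 m from the base axis. Payload 10.4 kg.
Tool frame: the origin (TCP) lies on the mounting face of the last link; the fingertips stand 182 mm ahead of it and the grasp point (between the pads) lies 164 mm ahead of it; z points along the fingers, y is the line along which they close (so a half turn about z gives the same grasp; the last joint's range is limited). The gripper opens to 87 mm and grips with 3 to 60 N. Pads are 19 mm wide; open, the fingers measure 117 mm over their backs; the gripper's body (75 mm by 190 mm) begins 51 mm behind the grasp point.
Start: joints at [-64.721, 19.034, -3.707, 83.658, 1.238, 77.344, -5.071], TCP at [0.28, 0.559, 0.405] pointing down, gripper open.
Joint ranges: [-148.97, 148.97], [-28.65, 121.19], [-84.17, 76.75], [9.2, 138.47], [-72.65, 252.65], [3.7, 117.97], [-149.18, 149.18]. Speed limits (degrees/s): [127.2, 127.2, 159.86, 159.86, 180, 180, 180].

INTERFACE

Orientations are given as [roll, pitch, yaw] about the fixed x, y, z axes, in that order (R = Rz(yaw) Ry(pitch) Rx(roll)).
In Python, from cell import r, eyes, find_in, tip_of gives the robot as it stands.
- The arm moves only by the tool send_rows, never from a script. Its argument "steps" is a list that holds one entry, the list of rows, each a list of 5 numbers: the opening, from -1 (shut) to 1 (fully open), so that 0 is half open, then the shift along the tool's x, y, z in cm, then the turn about the tool's z in degrees. A call has 1 to 20 rows; each row shifts and turns the commanded pose from where the row before left it, along the tool's axes as they then stand; what a row does not reach is not made up. A row lasts 1/8 s, in which the tool goes at most 62.5 mm and 10.7 degrees, less where a joint would pass 70% of its speed; a pose out of reach is approached as far as the arm can. A call is refused whole if a number of a shift passes 6.25 or a number of a turn 10.7, either way. A call with a gripper value outside its range is refused whole. The fingers move at their own pace and stop on an object; "newtons" is the grip in N (left out, the last holds). Time passes only in rows, so rows that do not move let the fingers close. It gives the time, the measured TCP pose, the force, the opening and the grip force at its end, in the units of the state.
- r.get_obs(): the state, without advancing time (a new reading comes with each control period).
- eyes.grab_frame(name): name is "scene" or "side" or "wrist"; returns the picture (480x640x3 uint8, red, green, blue); there is no depth.
- eyes.camera_model(name): a dict with "fx", "fy", "cx", "cy" (pixels), "rvec" (rotation vector, rad) and "tvec" (3), from world to camera coordinates, as OpenCV has them. Camera axes: x right, y down, z forward; pixel columns grow to the right and rows downward; lengths in m; the calibration is good to about 2 mm. A picture is of the moment at which its call begins: read the wrist's pose just before it. camera_model takes no time and is no camera call; for the wrist camera it gives the pose at the moment of the call.
- r.close_job(): hands the job in; it is judged then, once.
Trained networks look in the newest picture that a camera, given by its name, has taken for a name from the list of things; names that differ only in an ending like _2 or _b are one class to them, and where a whole thing is asked for, a point or a joint stands for the part that bears it (a point fixed in the world has none). Each returns a list of dicts, best first, with "conf" (0 to 1); they miss things now and then, are a little off and sometimes report something else, mostly with a low value. They report only what shows in the picture. A call takes as long as a camera call.
- find_in(name, camera): "box" ([left, top, width, height] in pixels, round what is visible of it).
- tip_of(name, camera): "xy" ([column, row] in pixels: a listed point, or the origin of a listed thing).
The state is a dict: "time": time; "qpos": joint angles; "joint_vel": joint speeds; "joint_torque": joint torques, N m; "eef_pos": TCP position; "tool_rot": TCP orientation; "contact_force": force on the tool from outside, world axes, zero at the start; "wrist_torque": the same for the moment, N m; "width": opening from 0.0 (shut) to 1.0 (fully open); "gripper_force": force on a finger pad.
Only numpy, scipy, OpenCV 4.12 (cv2) and the standard library are available. Lean on these libraries where they do the work, as an engineer would, in place of code of your own. Each camera call takes 0.05 s, during which the arm holds its last target. There are 200 camera calls.

TASK

Pack the instrument case for the road: lift the gold locking bar, kept level, up out of its two brackets on the case and park it in the black stand, pull the chassis out by its handle until it locks, and stand every cassette upright in its tray. Then hold the blue release down and push the chassis fully home, and lower the bar, level, back into both brackets. Leave the wheel, screwdriver and mug alone.

Things in the scene. Friction and masses are not known exactly. Their poses are not given: they have to be found in the camera images.
- case: low black rack flight case, aluminium edges, gold top panel, fixed; 280 deep (x), 270 wide (y), 140 high. Origin: middle of its front face at table height; x points into the case (away from the robot), y left along its front, z up. Two steel U brackets, open at the top, at y = +122 and -122 mm hold the locking bar, its centre line 20 mm in front of the front face.
- bracket_left (a point): middle of the floor of the U bracket at y = +122 mm of the case (105 mm above the table). The slot is 18 mm wide (along case x), its walls reach 22 mm above this point and above them flared lips reach 30 mm and guide the bar in; 20 mm long along y.
- bracket_right (a point): the same point of the bracket at y = -122 mm.
- bar: loose gold locking bar, 0.35 kg: 270 long (y) x 14 wide (x) x 22 high (z), with an upright grip plate at its middle, 60 long (y) x 12 thick (x), from 22 to 91 mm above the underside (blue faces). Origin: middle of the underside. Same both ways round. Starts in the case's brackets, where it keeps the chassis from sliding out.
- bar_grip (a point): the place to grip the bar: on the grip plate, 66 mm above the bar's underside (25 mm below the plate's top). Pinch it across its 12 mm thickness (the bar's x).
- bar_end_a (a point): one end of the bar (y = +135 mm), half-way up the 22 mm section.
- bar_end_b (a point): the other end of the bar (y = -135 mm), half-way up.
- stand: black parking stand for the bar, fixed, base 75 (x) x 270 (y) x 10 mm, with two open-topped rubber U cradles at y = +100 and -100 mm; the parked bar lies along the stand's y axis. Origin: middle of the underside.
- cradle_mid (a point): point midway between the two cradles, at the height of their floors (50 mm above the table), axes as the stand; slots 20 mm wide (along x), walls 22 mm high with flared lips up to 30 mm. Parked, the bar's underside lies at this point.
- chassis (a joint): how far the chassis is drawn out along the case's -x on its slides, m: 0 home, 0.180 outer stop. Friction about 2 N, plus about 4 N to pass the catch over the last 20 mm. The catch snaps in past 0.176 and locks it (play 0.175 to 0.180): it cannot be pushed back until the release is held down. Once it is 10 mm back in, the release may be let go.
- release (a joint): blue release plate, travel down in m: 0 up, 0.009 fully down (spring: 1.4 N to start, 5.4 N fully down). It is pushed down a little by itself as the catch rides over during pulling out. 6 mm or more down frees the catch.
- release_top (a point): middle of the top face of the blue release plate when up (94 mm above the table), moves with the chassis. Plate 34 (x) x 48 (y) mm on a grey ledge whose top lies 12 mm below this point. The gold fascia stands 21 mm behind this point (case +x) and rises 36 mm above it, so fingers holding the plate down can push the fascia at the same time.
- handle (a point): middle of the chassis's steel pull handle: a horizontal round bar 12 mm thick, 70 mm long along case y, 78 mm above the table, 48 mm in front of the gold fascia (clear gap 42 mm). Moves with the chassis. Can be pinched or hooked from above. Once the bar is out, nothing lies above it.
- tray_floor (a point): a point on the floor of the chassis's open tray, midway across (28 mm above the table), axes as the case; moves with the chassis. Inside, the tray runs x = -94 to +106, y = -95 to +95 mm from here; side walls 35 mm high, the fascia in front 102 mm. Locked out, all beyond x = +82 lies under the case's roof (its top 140 mm above the table, clear height 100 mm over the tray floor).
- mat: dark foam mat 260 x 260 x 4 mm, fixed, on which the cassettes start; origin at its middle, on the table.
- wheel: bystander: black measuring wheel, 110 diameter, with a blue hub, lying flat; origin at the middle of its underside.
- driver: bystander: screwdriver lying on the table near the robot.
- mug: bystander: white mug, 90 high; origin at the middle of its underside.
- cassette0_centre (a point): plug-in cassette, 0.25 kg (2 to 4 of the four are present, others None), starts standing on the mat: black body 76 long (its x) x 52 wide (y) x 44 high, gold top, with an upright blue grip rib 60 long (x) x 10 thick (y), from 44 to 80 mm above the underside. This point: its centre, 40 mm above the underside. Pinch the rib across its thickness, 26 mm above this point.
- cassette1_centre (a point): another cassette, the same as cassette0.
- cassette2_centre (a point): another cassette, the same as cassette0.
- cassette3_centre (a point): another cassette, the same as cassette0.

How it is judged:
By the outcome, as a careful person would: the job done as asked, in the order asked, and still so for the second after the job is handed in, with the robot touching nothing.
Of cassette0, cassette1, cassette2, cassette3 only 2 to 4 are there at a start; the rules pass over those that are not, and their reading is None.
At some moment in a run one of cassette0, cassette1, cassette2, cassette3 may be knocked a few centimetres aside while the robot is not near it.
It also fails if it takes over 210 s, if anything falls off the work surface, if the arm or the gripper's body presses on something with over 40 N, if the wrist force passes 120 N, or if a joint passes its speed limit or range.

## Working session

There is one attempt and no reset: what is moved stays moved. The work goes in short steps, Python scripts to look and compute and a tool call to move; the robot and the scene stay as the last step left them, time stands still between calls to the robot, and variables do not carry over. Pictures are saved under pics/ and viewed, at most 14 in all, crops included, and the job is handed in when it is done.

Besides the shell and the picture viewer there is one more tool, called after ">>>" as a command line: name --argument value ..., lists and objects as JSON in quotes. send_rows: Moves the arm, as the interface text tells. Its arguments: {"type":"object","properties":{"steps":{"type":"array"},"newtons":{"type":"number"}},"required":["steps"]}

```bash
mkdir -p pics
cat > h.py <<'E'
import numpy as np, cv2
from cell import r, eyes, find_in, tip_of
def save(cam,fn):
    im=eyes.grab_frame(cam); cv2.imwrite('pics/'+fn,im[:,:,::-1]); return im
def model(cam):
    m=eyes.camera_model(cam); R=cv2.Rodrigues(np.array(m['rvec'],float))[0]; t=np.array(m['tvec'],float).ravel()
    K=np.array([[m['fx'],0,m['cx']],[0,m['fy'],m['cy']],[0,0,1.]]); return K,R,t
def onz(cam,uv,z,M=None):
    K,R,t=M or model(cam); c=-R.T@t; d=R.T@np.linalg.inv(K)@np.array([uv[0],uv[1],1.]); return c+d*(z-c[2])/d[2]
def proj(cam,P,M=None):
    K,R,t=M or model(cam); p=K@(R@np.array(P,float)+t); return p[:2]/p[2]
def tri(obs):
    A=[];b=[]
    for M,uv in obs:
        K,R,t=M; c=-R.T@t; d=R.T@np.linalg.inv(K)@np.array([uv[0],uv[1],1.]); d/=np.linalg.norm(d)
        Q=np.eye(3)-np.outer(d,d); A.append(Q); b.append(Q@c)
    return np.linalg.lstsq(np.vstack(A),np.hstack(b),rcond=None)[0]
E
python3 - <<'E'
from h import *
np.set_printoptions(precision=4,suppress=True)
o=r.get_obs(); print(o)
Z=dict(bracket_left=.105,bracket_right=.105,bar_grip=.171,bar_end_a=.116,bar_end_b=.116,cradle_mid=.05,handle=.078,release_top=.094,case=0,stand=0,wheel=0,mug=0,driver=0.01,mat=0,cassette0_centre=.044)
for cam in ['scene','side']:
    save(cam,cam+'0.png'); M=model(cam)
    print(cam,'campos',-M[1].T@M[2])
    for n in Z:
        for d in tip_of(n,cam)[:5]:
            print(n,round(d['conf'],2),np.round(d['xy'],1),onz(cam,d['xy'],Z[n],M)[:2])
E
```

```text
{'time': 0.0, 'qpos': array([-64.7212,  19.0714,  -3.7073,  83.7046,   1.2377,  77.3423,
        -5.0692]), 'joint_vel': array([ 0.0345, -0.0407,  0.0549,  0.0241, -0.0041, -0.0364,  0.0221]), 'joint_torque': array([ -0.0001, -62.326 ,   0.0247, -38.9897,  -0.0613,   0.0398,
         0.0002]), 'eef_pos': array([0.2795, 0.5589, 0.404 ]), 'tool_rot': array([-179.9217,    0.0036,  153.4292]), 'contact_force': array([0.2216, 0.2135, 0.2338]), 'wrist_torque': array([0.0059, 0.0027, 0.0339]), 'gripper_force': 0.0, 'width': 1.0025297867020133}
scene campos [1.1079 0.5903 1.2543]
bracket_left 0.6 [324.6 288.9] [0.6578 0.1114]
bracket_right 0.7 [254.7 235.6] [ 0.6792 -0.1264]
bar_grip 0.9 [285.2 243.6] [ 0.666  -0.0164]
bar_grip 0.36 [322.4 289.8] [0.6889 0.1372]
bar_grip 0.31 [250.9 233.4] [ 0.7063 -0.0967]
bar_end_a 0.83 [250. 226.] [ 0.6727 -0.1514]
bar_end_a 0.8 [328.2 291. ] [0.6599 0.126 ]
bar_end_a 0.72 [322.1 290. ] [0.6685 0.1141]
bar_end_a 0.22 [389.5 311. ] [0.5941 0.2621]
bar_end_a 0.16 [284.6 286.9] [0.7274 0.0461]
bar_end_b 0.83 [250. 226.] [ 0.6727 -0.1514]
bar_end_b 0.8 [328.2
[... 1363 characters left out ...]
5608 0.2418]
handle 0.92 [352.9 286.8] [ 0.633  -0.0556]
handle 0.2 [380.4 303.9] [ 0.6814 -0.1135]
release_top 0.63 [351.3 248.5] [0.6527 0.0465]
release_top 0.57 [418.3 392. ] [ 0.6915 -0.329 ]
case 0.76 [366.6 287.7] [ 0.6826 -0.0073]
stand 0.74 [323.  432.5] [ 0.5097 -0.3342]
wheel 0.98 [415.6 392.1] [ 0.7135 -0.2901]
wheel 0.27 [362.9 261.3] [0.695  0.0792]
wheel 0.17 [369.7 285.9] [ 0.6916 -0.0033]
mug 0.73 [360.9 211.2] [0.7373 0.2691]
mug 0.68 [353.5 286.6] [0.6513 0.0025]
mug 0.43 [349.7 246.3] [0.6732 0.1386]
mug 0.15 [320.8 431.5] [ 0.5059 -0.3315]
driver 0.92 [238.4 325.7] [ 0.3619 -0.0635]
mat 0.78 [284.9 210.3] [0.5185 0.3179]
cassette0_centre 0.75 [263.7 219. ] [0.4538 0.246 ]
```

View pics/scene0.png

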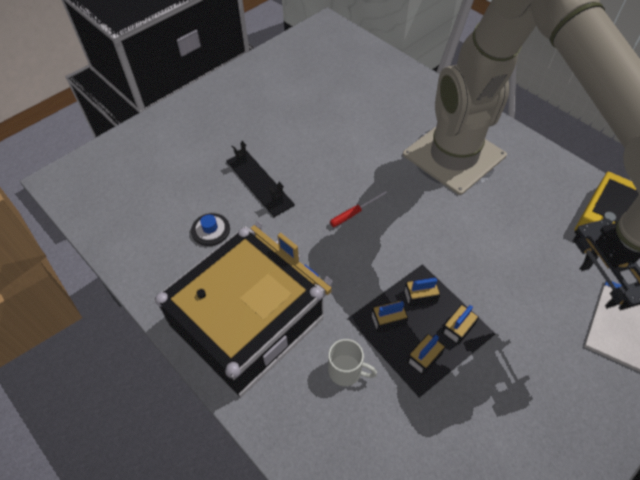

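View pics/side0.png

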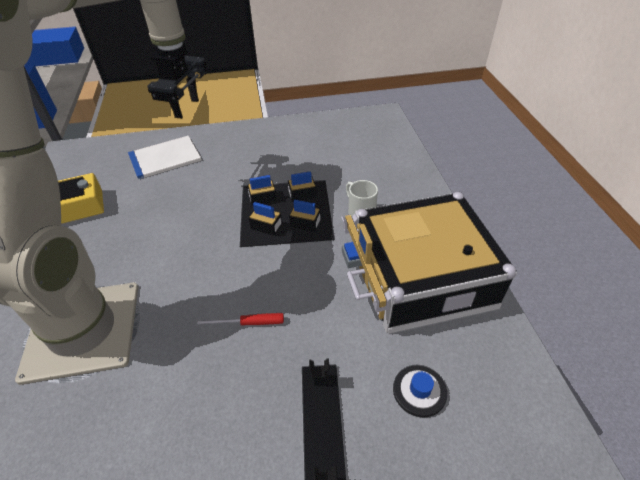

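The scene shows the gold case with its bar (bar grip at scene 285,244), the stand at (261,174), four cassettes on the mat at about (421,289), (389,314), (427,352) and (460,322), and the mug close to the mat. The side view agrees with this. I'll move over the bar to look from closer.

>>> send_rows --steps '[[[1, -4.5, -3, -1.2, 0], [1, -4.5, -3, -1.2, 0], [1, -4.5, -3, -1.2, 0], [1, -4.5, -3, -1.2, 0], [1, -4.5, -3, -1.2, 0], [1, -4.5, -3, -1.2, 0], [1, -4.5, -3, -1.2, 0], [1, -4.5, -3, -1.2, 0], [1, -4.5, -3, -1.2, 0], [1, -4.5, -3, -1.2, 0], [1, -4.5, -3, -1.2, 0], [1, -4.5, -3, -1.2, 0], [1, 0, 0, 0, 9.7], [1, 0, 0, 0, 9.7], [1, 0, 0, 0, 9.7], [1, 0, 0, 0, 9.7], [1, 0, 0, 0, 9.7], [1, 0, 0, 0, 9.7], [1, 0, 0, 0, 0], [1, 0, 0, 0, 0]]]'

```text
time: 4.1
eef_pos: [0.6015, -0.0045, 0.5487]
tool_rot: [180.0, -0.0, 95.5]
contact_force: [-0.1, -0.4, 0.1]
width: 1.001
gripper_force: 0.0
```

```bash
cat >> h.py <<'E'
np.set_printoptions(precision=4,suppress=True)
def go(x,y,z,yaw,zt=None):
    """report what to send: turn first, then shift (tool axes, cm); x,y,z of the TCP"""
    o=r.get_obs(); p=o['eef_pos']; w=o['tool_rot'][2]; turn=(w-yaw+180)%360-180
    a=np.radians(w)
    def ax(a,d): return [100*(d[0]*np.cos(a)+d[1]*np.sin(a)),100*(d[0]*np.sin(a)-d[1]*np.cos(a)),-100*d[2]]
    d=np.array([x,y,z])-p
    print('go: turn %.2f; shift after turn'%turn,np.round(ax(np.radians(yaw),d),2),' shift without/before turn',np.round(ax(a,d),2))
def look(names,cam='wrist',fn=None,k=4):
    """names: dict name->z ; prints & returns hits"""
    M=model(cam); im=eyes.grab_frame(cam)
    if fn: cv2.imwrite('pics/'+fn,im[:,:,::-1])
    out={}
    for n,z in names.items():
        out[n]=[(d['conf'],np.array(d['xy']),onz(cam,d['xy'],z,M)) for d in tip_of(n,cam)[:k]]
        for c,uv,P in out[n]: print(n,round(c,2),np.round(uv,1),P[:2])
    return M,out
E
python3 - <<'E'
from h import *
o=r.get_obs(); print(o['time'],o['eef_pos'],o['tool_rot'],o['contact_force'],o['qpos'])
M,_=look(dict(bracket_left=.105,bracket_right=.105,bar_grip=.171,bar_end_a=.116,handle=.078,release_top=.094,cradle_mid=.05),fn='w1.png')
print('cam',-M[1].T@M[2],M[1][2])
E
```

```text
4.1 [ 0.6015 -0.0045  0.5487] [179.996   -0.006   95.4512] [-0.1015 -0.4279  0.1039] [-28.0607  15.0853  31.2671  74.2028  -7.7791  92.7937   7.3916]
bracket_left 0.63 [398.6  80.9] [0.6612 0.1138]
bracket_right 0.83 [377.3 310.7] [ 0.6732 -0.1313]
bar_grip 0.73 [395.  218.2] [ 0.6643 -0.0058]
bar_end_a 0.94 [375.  321.5] [ 0.6703 -0.1394]
bar_end_a 0.9 [401.6  63.6] [0.66  0.128]
handle 0.96 [346.7 235.5] [ 0.6308 -0.0533]
release_top 0.63 [381.1 155.3] [0.6555 0.0414]
cradle_mid 0.84 [236.9 407.1] [ 0.5076 -0.3255]
cam [0.5927 0.0791 0.5292] [ 0.0279 -0.3009 -0.9532]
```

View pics/w1.png

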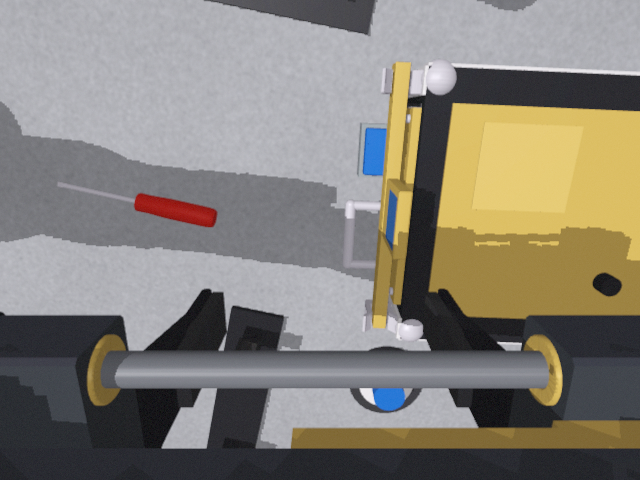

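The wrist view shows the bar ends at (402,64) and (375,322), the blue grip plate at (395,218) and the handle at (347,235). The case yaw comes out near 2.5°. Next I grip the bar.

>>> send_rows --steps '[[[0, -0.2, 3.1, 0, 3], [0, -0.2, 3.2, 3, 0], [0, 0, 0, 4, 0], [0, 0, 0, 4, 0], [0, 0, 0, 4, 0], [0, 0, 0, 3, 0], [0, 0, 0, 2, 0], [0, 0, 0, 1.4, 0], [0, 0, 0, 0, 0], [-1, 0, 0, 0, 0], [-1, 0, 0, 0, 0], [-1, 0, 0, 0, 0], [-1, 0, 0, 0, 0], [-1, 0, 0, 0, 0], [-1, 0, 0, 0, 0]]]' --newtons 50

```text
time: 6.38
eef_pos: [0.665, -0.0044, 0.3351]
tool_rot: [179.9, 0.0, 92.2]
contact_force: [4.7, -0.6, -0.1]
width: 0.135
gripper_force: 50.0
```

Run:
```python
from h import *
o=r.get_obs(); print(o['eef_pos'],o['tool_rot'],o['contact_force'],o['width'],o['gripper_force'])
look(dict(bar_grip=.171,bar_end_a=.116,bracket_left=.105,bracket_right=.105),fn='w2.png')
look(dict(bar_grip=.171,bar_end_a=.116),cam='scene')
```

```text
[ 0.665  -0.0044  0.3351] [179.9107   0.0037  92.2493] [ 4.7385 -0.6354 -0.1384] 0.1354707987515793 49.95527937076986
bar_grip 0.8 [325.2 337.9] [ 0.6647 -0.0064]
bar_grip 0.72 [272.5 323.2] [ 0.6437 -0.0006]
bracket_left 0.64 [328.4  32.2] [0.6617 0.1145]
bar_grip 0.56 [285.2 243. ] [ 0.6648 -0.0177]
bar_end_a 0.68 [250.2 227. ] [ 0.6744 -0.1486]
bar_end_a 0.6 [330.6 291.4] [0.6565 0.1307]
bar_end_a 0.37 [291.3 260.2] [0.6654 0.0006]
bar_end_a 0.31 [426.5 348.5] [0.6035 0.3814]
```

View pics/w2.png

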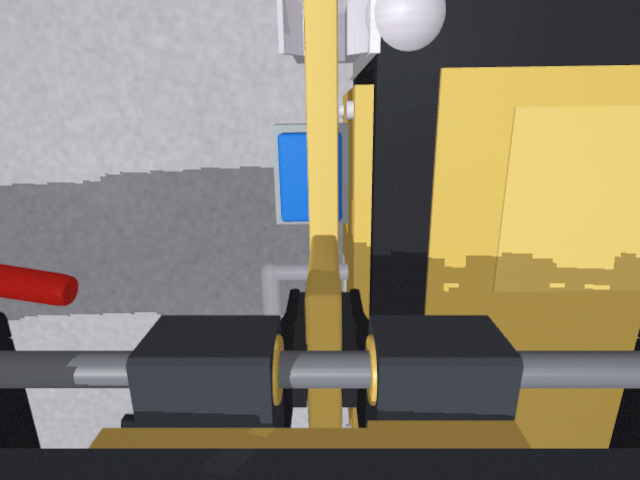

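Width is 11.8 mm at 50 N, and the plate sits between the pads with the bar running straight through. I lift and carry it toward the stand.

>>> send_rows --steps '[[[-1, 0, 0, -1, 0], [-1, 0, 0, -1, 0], [-1, 0, 0, -1, 0], [-1, 0, 0, -1.5, 0], [-1, 0, 0, -2.5, 0], [-1, 0, 0, -3, 0], [-1, 0, 0, -3, 0], [-1, 0, 0, -3, 0], [-1, -2, -2, 0, 0], [-1, -4, -3.5, 0, 0], [-1, -4, -3.5, 0, 0], [-1, -4, -3.5, 0, 0], [-1, -3, -2.5, 0, 0], [-1, -2, -1.6, 0, 0], [-1, 0, 0, 0, 0], [-1, 0, 0, 0, 0]]]'

```text
time: 8.78
eef_pos: [0.5068, -0.1997, 0.4946]
tool_rot: [-180.0, -0.0, 92.3]
contact_force: [0.3, 0.9, -3.3]
width: 0.136
gripper_force: 49.9
```

Run:
```python
from h import *
o=r.get_obs(); print(o['eef_pos'],o['tool_rot'],o['contact_force'],o['width'],o['gripper_force'])
M,_=look(dict(cradle_mid=.05,stand=0,bar_end_a=.28),fn='w3.png')
np.savez('w3.npz',K=M[0],R=M[1],t=M[2])
```

```text
[ 0.5068 -0.1997  0.4946] [-179.9894   -0.0356   92.3138] [ 0.327   0.88   -3.2587] 0.13639970115347078 49.9394918885082
```

View pics/w3.png

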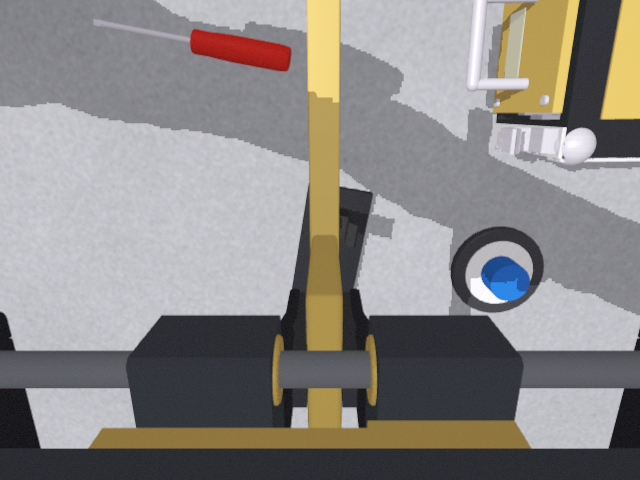

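Run:
```python
from h import *
f=np.load('w3.npz'); M3=(f['K'],f['R'],f['t'])
# mount of the camera, to rebuild w1's model
from scipy.spatial.transform import Rotation as Ro
o=r.get_obs()
def T(p,e): 
    m=np.eye(4); m[:3,:3]=Ro.from_euler('xyz',e,degrees=True).as_matrix(); m[:3,3]=p; return m
C3=np.eye(4); C3[:3,:3]=M3[1]; C3[:3,3]=M3[2]
mount=C3@T(o['eef_pos'],o['tool_rot'])   # tool->cam
C1=mount@np.linalg.inv(T([0.6015,-0.0045,0.5487],[179.996,-.006,95.4512])); M1=(M3[0],C1[:3,:3],C1[:3,3])
np.save('mount.npy',mount)
def edges(fn,M,roi,thr,cam='wrist'):
    im=cv2.imread('pics/'+fn).max(2); u0,v0,u1,v1=roi
    for v in range(v0,v1,12):
        d=np.where(im[v,u0:u1]<thr)[0]
        if len(d): print(fn,v,u0+d[0],u0+d[-1],onz(cam,(u0+d[0]-.5,v),.01,M)[:2],onz(cam,(u0+d[-1]+.5,v),.01,M)[:2])
edges('w1.png',M1,(195,300,300,450),75)
edges('w3.png',M3,(270,180,310,300),75)
edges('w3.png',M3,(342,180,385,300),75)
M=model('scene')
edges('scene0.png',M,(215,140,300,216),75,'scene')
M=model('side')
edges('side0.png',M,(290,360,360,480),75,'side')
```

```text
w1.png 300 195 223 [ 0.4368 -0.1854] [ 0.4769 -0.1816]
w1.png 312 195 264 [ 0.4368 -0.2039] [ 0.5344 -0.1948]
w1.png 324 195 281 [ 0.4368 -0.2228] [ 0.5593 -0.2114]
w1.png 336 195 279 [ 0.4367 -0.2421] [ 0.5576 -0.2308]
w1.png 348 195 276 [ 0.4367 -0.2618] [ 0.5545 -0.2507]
w1.png 396 195 265 [ 0.4366 -0.3446] [ 0.5429 -0.3346]
w1.png 408 214 263 [ 0.4653 -0.3637] [ 0.5409 -0.3566]
w1.png 420 212 260 [ 0.4625 -0.3862] [ 0.5374 -0.3792]
w1.png 432 210 257 [ 0.4597 -0.4092] [ 0.5339 -0.4022]
w1.png 444 208 255 [ 0.4568 -0.4327] [ 0.5318 -0.4257]
w3.png 192 308 308 [ 0.4865 -0.2039] [ 0.4877 -0.2039]
w3.png 204 306 308 [ 0.4846 -0.218 ] [ 0.4881 -0.2178]
w3.png 216 304 308 [ 0.4826 -0.2323] [ 0.4884 -0.232 ]
w3.png 228 302 308 [ 0.4806 -0.2469] [ 0.4888 -0.2465]
w3.png 240 300 308 [ 0.4786 -0.2617] [ 0.4892 -0.2613]
w3.png 252 298 309 [ 0.4765 -0.2768] [ 0.4909 -0.2763]
w3.png 264 296 308 [ 0.4744 -0.2922] [ 0.4901 -0.2916]
w3.png 276 294 306 [ 0.4722 -0.3079] [ 0.4881 -0.3073]
w3.png 288 292 305 [ 0.47   -0.3239] [ 0.4873 -0.3233]
w3.png 192 342 370 [ 0.5254 -0.2024] [ 0.5585 -0.2011]

[... 671 characters left out ...]
1]
scene0.png 200 258 290 [ 0.5568 -0.2783] [ 0.4875 -0.2116]
scene0.png 212 268 282 [ 0.5644 -0.2243] [ 0.5333 -0.1945]
side0.png 360 310 328 [ 0.509  -0.1811] [ 0.5495 -0.189 ]
side0.png 372 302 336 [ 0.4876 -0.2055] [ 0.5607 -0.2197]
side0.png 384 303 337 [ 0.4856 -0.2325] [ 0.5572 -0.2465]
side0.png 396 303 338 [ 0.4816 -0.2581] [ 0.5538 -0.2721]
side0.png 408 303 339 [ 0.4777 -0.2827] [ 0.5506 -0.2969]
side0.png 420 303 341 [ 0.474  -0.3065] [ 0.5494 -0.321 ]
side0.png 432 304 342 [ 0.4723 -0.3297] [ 0.5463 -0.3439]
side0.png 444 304 343 [ 0.4689 -0.3517] [ 0.5434 -0.366 ]
side0.png 456 304 344 [ 0.4655 -0.3729] [ 0.5406 -0.3873]
side0.png 468 305 345 [ 0.4641 -0.3938] [ 0.5378 -0.4079]
```

>>> send_rows --steps '[[[-1, 0, 0, 0, 4.5], [-1, 0, 0, 0, 5], [-1, -3, 0.4, 0, 0], [-1, -4, 0.5, 2, 0], [-1, -3.5, 0.5, 3.5, 0], [-1, -2, 0.3, 4, 0], [-1, 0, 0, 3, 0], [-1, 0, 0, 1, 0], [-1, 0, 0, 0, 0], [-1, 0, 0, 0, 0]]]'

```text
time: 10.22
eef_pos: [0.5077, -0.3268, 0.3612]
tool_rot: [179.9, 0.0, 82.8]
contact_force: [0.7, 0.3, -4.2]
width: 0.134
gripper_force: 49.9
```

```bash
python3 - <<'E'
from h import *
o=r.get_obs(); print(o['eef_pos'],o['tool_rot'],o['contact_force'],o['width'])
go(.508,-.326,.281,82.8)
for c in ['side','scene']:
    im=eyes.grab_frame(c); (u,v)=proj(c,[.508,-.326,.1]).astype(int); print(c,u,v)
    s=im[max(0,v-110):v+110,max(0,u-140):u+140,::-1]; cv2.imwrite(f'pics/{c}3.png',cv2.resize(s,None,fx=2,fy=2))
E
python3 -c "
import cv2,numpy as np
a=cv2.imread('pics/side3.png');b=cv2.imread('pics/scene3.png');h=min(a.shape[0],b.shape[0])
c=np.hstack([a[:h],b[:h]]);print(c.shape);cv2.imwrite('pics/both3.png',cv2.resize(c,(800,int(h*800/c.shape[1]))))"
```

```text
[ 0.5077 -0.3268  0.3612] [179.8842   0.024   82.7739] [ 0.7499  0.3051 -4.1512] 0.1338534994755012
go: turn -0.03; shift after turn [0.09 0.02 8.02]  shift without/before turn [0.09 0.02 8.02]
side 320 407
scene 256 161
(366, 1120, 3)
```

View pics/both3.png

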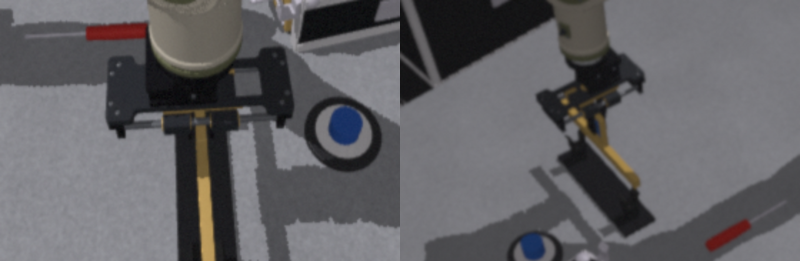

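The bar hangs parallel over the stand and centred on its base in both views. I lower it in.

>>> send_rows --steps '[[[-1, 0, 0, 2, 0], [-1, 0, 0, 1.5, 0], [-1, 0, 0, 1, 0], [-1, 0, 0, 0.8, 0], [-1, 0, 0, 0.8, 0], [-1, 0, 0, 0.8, 0], [-1, 0, 0, 0.7, 0], [-1, 0, 0, 0.3, 0], [-1, 0, 0, 0, 0], [-1, 0, 0, 0, 0]]]'

```text
time: 11.58
eef_pos: [0.5072, -0.327, 0.281]
tool_rot: [180.0, 0.0, 82.7]
contact_force: [0.9, 0.0, -3.9]
width: 0.135
gripper_force: 49.9
```

>>> send_rows --steps '[[[-1, 0, 0, 0.1, 0], [-0.6, 0, 0, 0, 0], [-0.3, 0, 0, 0, 0], [0, 0, 0, 0, 0], [0, 0, 0, 0, 0], [0, 0, 0, -2, 0], [0, 0, 0, -4, 0], [0, 0, 0, -5, 0], [0, 3.5, 1.5, -3, 0], [-1, 5, 2, 0, 0], [-1, 5, 2, 0, 0], [-1, 5, 2, 0, 0], [-1, 4, 1, 0, -4.8], [-1, 0, 0, 0, -4.8], [-1, 0, 0, 0, 0], [-1, 0, 0, 0, 0]]]'

```text
time: 13.58
eef_pos: [0.6196, -0.1155, 0.4203]
tool_rot: [180.0, 0.0, 92.2]
contact_force: [-1.5, -0.3, -0.1]
width: 0.008
gripper_force: 0.0
```

Run:
```python
from h import *
o=r.get_obs(); print(o['eef_pos'],o['tool_rot'],o['contact_force'],o['width'])
M,_=look(dict(handle=.078,release_top=.094,bracket_left=.105,bracket_right=.105),fn='w4.png')
look(dict(bar_grip=.116,bar_end_a=.061,bracket_left=.105,bracket_right=.105,handle=.078),cam='side',fn='side4.png')
```

```text
[ 0.6196 -0.1155  0.4203] [179.9744   0.0151  92.1975] [-1.4614 -0.3398 -0.1327] 0.008097376307632957
handle 0.91 [343.2 139.9] [ 0.6308 -0.0519]
bar_grip 0.61 [320.1 403.9] [ 0.5076 -0.3258]
bar_end_a 0.85 [314.2 355.1] [ 0.5176 -0.1994]
bracket_right 0.88 [380.2 301.7] [ 0.6752 -0.1259]
handle 0.6 [352.  286.2] [ 0.6314 -0.0535]
```

View pics/w4.png

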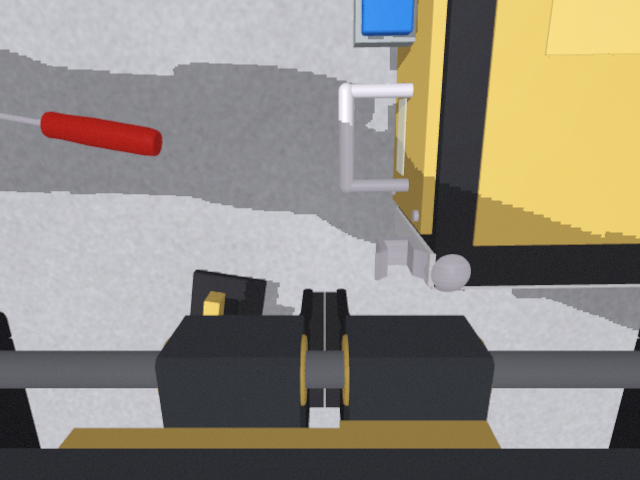

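The handle runs vertically in the picture from (346,90) to (346,187), and the bar rests in the stand. Because the gripper body would foul the case if I pinched, I hook the handle from behind with closed fingers turned 90°.

>>> send_rows --steps '[[[-1, 0, 0, 0, -10], [-1, 0, 0, 0, -10], [-1, 0, 0, 0, -10], [-1, 0, 0, 0, -10], [-1, 0, 0, 0, -10], [-1, 0, 0, 0, -10], [-1, 0, 0, 0, -10], [-1, 0, 0, 0, -10], [-1, 0, 0, 0, -10], [-1, -1.7, 3.1, 3, 0], [-1, -1.7, 3.1, 3, 0], [-1, 0, 0, 3, 0], [-1, 0, 0, 3, 0], [-1, 0, 0, 0, 0], [-1, 0, 0, 0, 0]]]'

```text
time: 16.0
eef_pos: [0.6518, -0.0513, 0.3011]
tool_rot: [-180.0, 0.1, -177.7]
contact_force: [0.7, 0.2, 0.4]
width: 0.008
gripper_force: 0.0
```

Run:
```python
from h import *
o=r.get_obs(); print(o['eef_pos'],o['tool_rot'],o['contact_force'],o['width'],o['qpos'])
go(.651,-.0517,.2555,182.2)
M,_=look(dict(handle=.078,release_top=.094),fn='w5.png')
```

```text
[ 0.6518 -0.0513  0.3011] [-179.9982    0.0889 -177.6836] [0.6577 0.2077 0.4257] 0.00825136068619401 [-13.2419  27.1636  18.4377  87.1002  -9.0246  67.1108  99.1177]
go: turn 0.12; shift after turn [ 0.08 -0.03  4.56]  shift without/before turn [ 0.08 -0.03  4.56]
handle 0.85 [322.1 245.2] [ 0.6341 -0.0528]
release_top 0.91 [513.  302.3] [0.6552 0.0439]
```

View pics/w5.png

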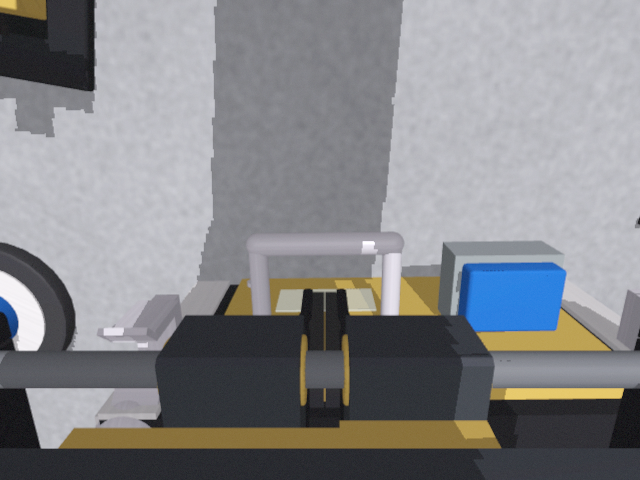

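The fingertips at (325,290) hang between the handle (325,245) and the fascia, which is centred. I go down and pull gently.

>>> send_rows --steps '[[[-1, 0, 0, 1.5, 0], [-1, 0, 0, 1.5, 0], [-1, 0, 0, 1.5, 0], [-1, 0, 0, 0.1, 0], [-1, 0, 0, 0, 0], [-1, 0.5, 0, 0, 0], [-1, 0.5, 0, 0, 0], [-1, 1, 0, 0, 0], [-1, 1, 0, 0, 0], [-1, 0, 0, 0, 0]]]'

```text
time: 17.4
eef_pos: [0.6204, -0.0525, 0.2538]
tool_rot: [180.0, -0.1, -177.7]
contact_force: [0.2, -0.8, -0.0]
width: 0.008
gripper_force: 0.0
```

>>> send_rows --steps '[[[-1, 1.5, 0, 0, 0], [-1, 2, 0, 0, 0], [-1, 2, 0, 0, 0], [-1, 2, 0, 0, 0], [-1, 1.5, 0, 0, 0], [-1, 1, 0, 0, 0]]]'

```text
time: 18.15
eef_pos: [0.5211, -0.0566, 0.254]
tool_rot: [-180.0, 0.0, -177.7]
contact_force: [3.2, -2.2, -0.6]
width: 0.007
gripper_force: 1.3
```

Run:
```python
from h import *
o=r.get_obs(); print(o['eef_pos'],o['tool_rot'],o['contact_force'])
look(dict(handle=.078,release_top=.094))
look(dict(handle=.078,release_top=.094,tray_floor=.028),'side')
```

```text
[ 0.5211 -0.0566  0.254 ] [-179.9948    0.0398 -177.6836] [ 3.2118 -2.1826 -0.6141]
handle 0.91 [319.2 282.9] [ 0.5043 -0.059 ]
release_top 0.86 [560.7 359.4] [0.5262 0.037 ]
handle 0.65 [264.5 216.2] [0.4572 0.2198]
tray_floor 0.61 [355.5 285.4] [ 0.6509 -0.0156]
```

>>> send_rows --steps '[[[-1, 1.2, 0, 0, 0], [-1, 1, 0, 0, 0], [-1, 0.8, 0, 0, 0], [-1, 0.8, 0, 0, 0], [-1, 0.7, 0, 0, 0], [-1, 0.4, 0, 0, 0], [-1, 0.1, 0, 0, 0], [-1, 0, 0, 0, 0]]]'

```text
time: 19.5
eef_pos: [0.4722, -0.0585, 0.254]
tool_rot: [-180.0, 0.2, -177.7]
contact_force: [8.2, -0.5, -4.6]
width: 0.003
gripper_force: 4.1
```

>>> send_rows --steps '[[[-1, 0.2, 0, 0, 0], [-1, 0.2, 0, 0, 0], [-1, 0, 0, 0, 0], [-1, 0, 0, 0, 0]]]'

```text
time: 20.0
eef_pos: [0.4704, -0.0584, 0.2548]
tool_rot: [-179.9, 0.6, -177.6]
contact_force: [25.3, -0.4, -17.4]
width: 0.005
gripper_force: 12.0
```

>>> send_rows --steps '[[[-1, -0.5, 0, 0, 0], [-1, -0.5, 0, 0, 0], [-1, 0, 0, -2, 0], [-1, 0, 0, -4, 0], [-1, 0, 0, -5, 0], [-1, 0, 0, -5, 0], [-1, 0, 0, 0, 0], [-1, 0, 0, 0, 0]]]'

```text
time: 21.0
eef_pos: [0.4772, -0.0582, 0.4128]
tool_rot: [180.0, -0.1, -177.7]
contact_force: [-0.6, 0.6, -0.9]
width: 0.003
gripper_force: 0.0
```

Run:
```python
from h import *
o=r.get_obs(); print(o['eef_pos'],o['tool_rot'],o['contact_force'])
look(dict(handle=.078,release_top=.094,tray_floor=.028),fn='w6.png')
look(dict(handle=.078,release_top=.094,tray_floor=.028,cassette0_centre=.044),'side',k=6)
look(dict(cassette0_centre=.044,tray_floor=.028),'scene',k=6)
go(.50,.15,.5,90)
```

```text
[ 0.4772 -0.0582  0.4128] [ 179.9863   -0.0905 -177.6731] [-0.6438  0.6293 -0.8803]
release_top 0.92 [444.8 233.8] [0.477  0.0337]
release_top 0.66 [ 11.6 235.3] [ 0.4911 -0.295 ]
release_top 0.57 [316.8 197. ] [ 0.4525 -0.0643]
handle 0.72 [276.6 299.9] [ 0.4576 -0.058 ]
handle 0.72 [380.6 300.5] [ 0.6844 -0.1048]
release_top 0.58 [277.2 262.4] [0.4715 0.0377]
tray_floor 0.56 [337.  290.1] [ 0.6038 -0.0208]
cassette0_centre 0.58 [242.2 324.8] [ 0.3743 -0.0856]
cassette0_centre 0.51 [264.7 216.4] [0.4575 0.2559]
cassette0_centre 0.76 [422.6 289.7] [0.4571 0.2581]
cassette0_centre 0.44 [396.5 325.4] [0.5781 0.2793]
tray_floor 0.74 [325.1 286.7] [0.6222 0.0755]
tray_floor 0.71 [306.8 261.2] [ 0.6036 -0.0142]
tray_floor 0.28 [397.3 322.3] [0.5634 0.271 ]
go: turn 92.32; shift after turn [20.82  2.24 -8.63]  shift without/before turn [-3.09 20.72 -8.63]
```

View pics/w6.png

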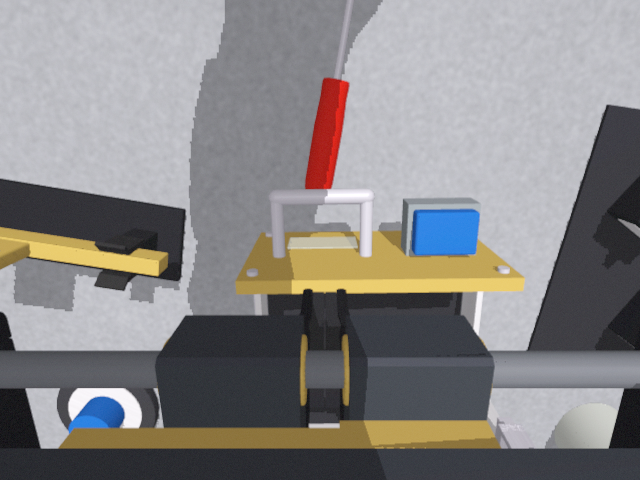

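The wrist view shows the chassis out, with the handle at (322,197), the release at (445,234) and the tray behind the fascia. The handle and release both moved about 0.18 m, and the 25 N reading means it reached the outer stop. Now I look at the cassettes from above.

>>> send_rows --steps '[[[0, -1.1, 4.7, -1.7, 0], [0, -1.1, 4.7, -1.7, 0], [0, -1.1, 4.7, -1.7, 0], [0, -1.1, 4.7, -1.7, 0], [0, -1.1, 4.7, -1.7, 0], [0, -1.1, 4.7, -1.7, 0], [0, -1.1, 4.7, -1.7, 0], [0, -1.1, 4.7, -1.7, 0], [0, 0, 0, 0, 0], [0, 0, 0, 0, 0]]]'

```text
time: 22.85
eef_pos: [0.5504, 0.3207, 0.5493]
tool_rot: [-180.0, -0.0, -177.7]
contact_force: [-0.6, -0.4, 0.6]
width: 0.502
gripper_force: 0.0
```

```bash
cat >> h.py <<'E'
def ribs(cam='wrist',fn=None,z=.084,roi=None,zlo=.055):
    """blue ribs: segment blue, minAreaRect on plane z (rib top). prints centre, yaw(0-180), size mm"""
    M=model(cam); im=eyes.grab_frame(cam)
    if fn: cv2.imwrite('pics/'+fn,im[:,:,::-1])
    h=cv2.cvtColor(im,cv2.COLOR_RGB2HSV); m=((h[...,0]>100)&(h[...,0]<125)&(h[...,1]>140)&(h[...,2]>40)).astype(np.uint8)
    n,l,s,c=cv2.connectedComponentsWithStats(m)
    out=[]
    for i in range(1,n):
        if s[i,4]<60: continue
        v,u=np.where(l==i); P=np.array([onz(cam,(a,b),z,M)[:2] for a,b in zip(u,v)])
        (cx,cy),(w,hh),an=cv2.minAreaRect((P*1000).astype(np.float32))
        if w<hh: an+=90; w,hh=hh,w
        print('blue px',np.round(c[i],0),'n',s[i,4],'c',np.round([cx/1000,cy/1000],4),'yaw %.1f'%(an%180),'size %.0f x %.0f'%(w,hh))
E
python3 - <<'E'
from h import *
o=r.get_obs(); print(o['eef_pos'],o['tool_rot'],o['qpos'])
ribs(fn='w7.png')
look(dict(cassette0_centre=.044),k=7)
E
```

```text
[0.5504 0.3207 0.5493] [-179.9541   -0.0193 -177.6957] [-37.5946  19.0398   4.5945  66.7932  -1.472   94.2626  58.9454]
blue px [267.  98.] n 695 c [0.4559 0.2578] yaw 146.4 size 58 x 12
blue px [384. 104.] n 704 c [0.4571 0.3774] yaw 4.9 size 58 x 12
blue px [ 48. 111.] n 1796 c [0.4764 0.0321] yaw 92.2 size 54 x 34
blue px [293. 211.] n 501 c [0.5723 0.2864] yaw 152.9 size 65 x 11
blue px [369. 215.] n 566 c [0.5742 0.3712] yaw 4.3 size 64 x 11
cassette0_centre 0.9 [271.1  95.4] [0.4509 0.2567]
```

View pics/w7.png

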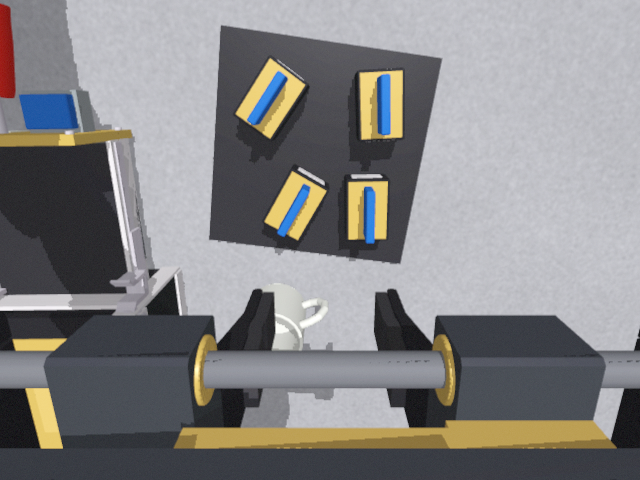

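Four cassettes stand on the mat, with ribs at (267,98), (384,104), (293,211) and (369,215). The mug sits just below them at (282,310). I pick the one at (267,98) first.

>>> send_rows --steps '[[[0, 0, 0, 3, 9], [0, 0, 0, 3, 9], [0, 0, 0, 3, 9], [0, 0, 0, 3, 9], [0, 1.5, -3.5, 3, 0], [0, 1.5, -3.5, 3, 0], [0, 1.4, -3.4, 3, 0], [0, 0, 0, 4, 0], [0, 0, 0, 3, 0], [0, 0, 0, 2, 0], [0, 0, 0, 1.5, 0], [0, 0, 0, 0, 0], [-1, 0, 0, 0, 0], [-1, 0, 0, 0, 0], [-1, 0, 0, 0, 0], [-1, 0, 0, 0, 0], [-1, 0, 0, 0, 0]]]' --newtons 35

```text
time: 25.12
eef_pos: [0.4558, 0.2588, 0.2346]
tool_rot: [-180.0, -0.0, 146.3]
contact_force: [0.3, 0.7, -1.8]
width: 0.117
gripper_force: 35.0
```

Run:
```python
from h import *
o=r.get_obs(); print(o['eef_pos'],o['tool_rot'],o['contact_force'],o['width']*87,o['gripper_force'])
go(.6427,-.0525,.42,-177.75)
```

```text
[0.4558 0.2588 0.2346] [-179.9882   -0.0074  146.3263] [ 0.2821  0.6868 -1.7696] 10.161469698355775 34.98477777466178
go: turn -35.92; shift after turn [-17.45 -31.84 -18.54]  shift without/before turn [-32.81 -15.55 -18.54]
```

>>> send_rows --steps '[[[-1, 0, 0, -3, 0], [-1, 0, 0, -4, 0], [-1, 0, 0, -5, 0], [-1, 0, 0, -4.5, 0], [-1, -4.1, -1.95, 0, 0], [-1, -4.1, -1.95, 0, 0], [-1, -4.1, -1.95, 0, 0], [-1, -4.1, -1.95, 0, 0], [-1, -4.1, -1.95, 0, 0], [-1, -4.1, -1.95, 0, 0], [-1, -4.1, -1.95, 0, 0], [-1, -4.1, -1.95, 0, 0], [-1, 0, 0, 0, -9], [-1, 0, 0, 0, -9], [-1, 0, 0, 0, -9], [-1, 0, 0, 0, -8.9], [-1, 0, 0, 0, 0]]]'

```text
time: 27.25
eef_pos: [0.6424, -0.0528, 0.3993]
tool_rot: [180.0, -0.0, -177.8]
contact_force: [-0.4, 0.3, -1.8]
width: 0.108
gripper_force: 35.0
```

Run:
```python
from h import *
o=r.get_obs(); print(o['eef_pos'],o['tool_rot'],o['contact_force'],o['width']*87)
go(.6427,-.0525,.259,-177.75)
M,_=look(dict(handle=.078,release_top=.094,tray_floor=.028),fn='w8.png')
# predicted corners of the tray opening (z of side-wall tops .063) 
for tx,ty in [(-94,-95),(-94,95),(82,-95),(82,95)]:
    tx/=1000;ty/=1000
    print(tx,ty,proj('wrist',[.604+.999*tx-.039*ty,-.009+.039*tx+.999*ty,.063],M).round(0))
```

```text
[ 0.6424 -0.0528  0.3993] [ 179.9859   -0.0352 -177.8292] [-0.4135  0.3077 -1.7755] 9.398600384322744
go: turn -0.08; shift after turn [-0.04  0.03 14.03]  shift without/before turn [-0.04  0.03 14.03]
handle 0.34 [211.7 273.9] [ 0.683  -0.1399]
tray_floor 0.78 [371.9 168.6] [ 0.6023 -0.0134]
-0.094 -0.095 [252.  43.]
-0.094 0.095 [523.  42.]
0.082 -0.095 [264. 276.]
0.082 0.095 [493. 276.]
```

View pics/w8.png

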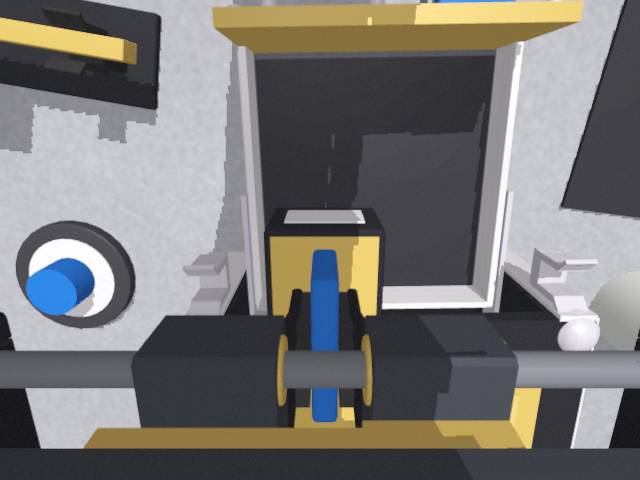

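The cassette hangs level over the tray. The tray inside runs about columns 243–517 at its wall tops and looks slightly left of my prediction, so I check the numbers.

Run:
```python
from h import *
M=model('wrist')
for p in [(256,53),(496,50),(262,200),(488,200)]: print(p,onz('wrist',p,.028,M)[:2])
im=cv2.imread('pics/w8.png')
for v in (80,120,160): print(v,[tuple(im[v,u]) for u in range(232,270,3)],'R',[tuple(im[v,u]) for u in range(478,524,4)])
print([(v,tuple(im[v,400])) for v in range(14,62,4)])
```

```text
(256, 53) [ 0.5159 -0.1105]
(496, 50) [0.5072 0.0773]
(262, 200) [ 0.633 -0.107]
(488, 200) [0.6261 0.0895]
80 [(np.uint8(145), np.uint8(139), np.uint8(140)), (np.uint8(147), np.uint8(143), np.uint8(142)), (np.uint8(154), np.uint8(146), np.uint8(148)), (np.uint8(197), np.uint8(193), np.uint8(197)), (np.uint8(197), np.uint8(194), np.uint8(197)), (np.uint8(180), np.uint8(178), np.uint8(180)), (np.uint8(146), np.uint8(144), np.uint8(146)), (np.uint8(146), np.uint8(144), np.uint8(145)), (np.uint8(70), np.uint8(68), np.uint8(66)), (np.uint8(57), np.uint8(54), np.uint8(57)), (np.uint8(61), np.uint8(57), np.uint8(56)), (np.uint8(61), np.uint8(61), np.uint8(58)), (np.uint8(57), np.uint8(57), np.uint8(58))] R [(np.uint8(57), np.uint8(53), np.uint8(53)), (np.uint8(53), np.uint8(47), np.uint8(50)), (np.uint8(53), np.uint8(47), np.uint8(49)), (np.uint8(49), np.uint8(45), np.uint8(48)), (np.uint8(147), np.uint8(143), np.uint8(147)), (np.uint8(147), np.uint8(144), np.uint8(147)), (np.uint8(146), np.uint8(142), np.uint8(146)), (np.uint8(145), np.uint8(143), np.uint8(145)), (np.uint8(146), np.uint8(
[... 2413 characters left out ...]
, np.uint8(197), np.uint8(198)), (np.uint8(207), np.uint8(202), np.uint8(201))]
[(14, (np.uint8(91), np.uint8(159), np.uint8(184))), (18, (np.uint8(90), np.uint8(159), np.uint8(184))), (22, (np.uint8(91), np.uint8(159), np.uint8(184))), (26, (np.uint8(61), np.uint8(113), np.uint8(136))), (30, (np.uint8(57), np.uint8(111), np.uint8(134))), (34, (np.uint8(59), np.uint8(113), np.uint8(134))), (38, (np.uint8(60), np.uint8(113), np.uint8(136))), (42, (np.uint8(57), np.uint8(109), np.uint8(134))), (46, (np.uint8(60), np.uint8(112), np.uint8(135))), (50, (np.uint8(76), np.uint8(110), np.uint8(126))), (54, (np.uint8(97), np.uint8(93), np.uint8(90))), (58, (np.uint8(61), np.uint8(57), np.uint8(57)))]
```

>>> send_rows --steps '[[[-1, 0, -0.3, 3, -0.3], [-1, 0, 0, 4, 0], [-1, 0, 0, 3.5, 0], [-1, 0, 0, 2, 0], [-1, 0, 0, 1, 0], [-1, 0, 0, 0.4, 0], [-1, 0, 0, 0, 0], [-0.5, 0, 0, 0, 0], [0, 0, 0, 0, 0], [0, 0, 0, 0, 0], [0, 0, 0, -4, 0], [0, 0, 0, -5, 0], [0, 0, 0, -5, 0], [0, 0, 0, 0, 0]]]'

```text
time: 29.2
eef_pos: [0.6432, -0.0562, 0.4057]
tool_rot: [-180.0, 0.5, -177.5]
contact_force: [-0.3, -0.3, -0.4]
width: 0.5
gripper_force: 0.0
```

>>> send_rows --steps '[[[0, 1.9, 4.9, 0, 0], [0, 1.9, 4.9, 0, 0], [0, 1.9, 4.9, 0, 0], [0, 1.9, 4.9, 0, 0], [0, 1.9, 4.9, 0, 0], [0, 1.9, 4.9, 0, 0], [0, 1.9, 4.9, 0, 0], [0, 1.9, 4.9, 0, 0], [0, 1.7, 4.7, 0, -2.6], [0, 0, 0, 0, 0], [0, 0, 0, 0, 0]]]'

```text
time: 30.58
eef_pos: [0.4546, 0.3748, 0.4001]
tool_rot: [-179.9, -0.0, -174.9]
contact_force: [0.1, -0.3, -0.4]
width: 0.502
gripper_force: 0.0
```

Run:
```python
from h import *
o=r.get_obs(); print(o['eef_pos'],o['tool_rot'],o['contact_force'],o['width']*87)
ribs(fn='w9.png')
M,_=look(dict(cassette0_centre=.044),'side',fn='side9.png'); ribs('side'); print('scene');ribs('scene')
```

```text
[0.4546 0.3748 0.4001] [-179.9478   -0.0213 -174.9003] [ 0.0568 -0.2632 -0.3928] 43.6548465745604
blue px [330. 229.] n 1008 c [0.454  0.3796] yaw 5.1 size 65 x 10
blue px [224. 327.] n 316 c [0.5442 0.3004] yaw 152.6 size 30 x 10
blue px [310. 335.] n 328 c [0.5439 0.3709] yaw 4.6 size 29 x 8
blue px [309. 393.] n 99 c [0.6006 0.3745] yaw 4.6 size 9 x 9
cassette0_centre 0.59 [359.1 288.3] [ 0.6536 -0.0376]
cassette0_centre 0.39 [299.4 181.7] [0.5746 0.3868]
blue px [50. 57.] n 2184 c [-0.2958  1.2595] yaw 103.0 size 826 x 232
blue px [ 33. 114.] n 252 c [-0.3122  0.9436] yaw 114.7 size 332 x 30
blue px [135. 164.] n 127 c [0.0951 0.5238] yaw 107.6 size 138 x 14
blue px [301. 178.] n 179 c [0.578  0.3525] yaw 3.2 size 57 x 44
blue px [260. 182.] n 193 c [0.4602 0.3597] yaw 5.0 size 56 x 46
blue px [305. 196.] n 224 c [0.5719 0.2707] yaw 161.1 size 63 x 49
blue px [281. 264.] n 235 c [0.479  0.0391] yaw 93.0 size 52 x 33
blue px [358. 281.] n 314 c [ 0.6497 -0.0472] yaw 0.7 size 65 x 36
blue px [421. 385.] n 451 c [ 0.705  -0.3118] yaw 48.6 size 51 x 39
scene
blue px [208. 223.] n 220 c [ 0.7344 -0.2568] yaw 64.6 size 59 x 36
blue px [357. 229.] n 61 c [0.4626 0.0314] yaw 92.6 size 46 x 11
blue px [284. 246.] n 167 c [ 0.6348 -0.0621] yaw 2.9 size 63 x 23
blue px [623. 289.] n 153 c [0.1268 0.6002] yaw 107.2 size 78 x 13
blue px [463. 316.] n 93 c [0.4641 0.3813] yaw 5.8 size 70 x 9
blue px [401. 322.] n 160 c [0.5801 0.2911] yaw 154.8 size 63 x 18
blue px [429. 346.] n 107 c [0.5812 0.375 ] yaw 5.8 size 69 x 10
```

>>> send_rows --steps '[[[0, -0.2, 0.4, 4, 0], [0, 0, 0, 4, 0], [0, 0, 0, 4, 0], [0, 0, 0, 3, 0], [0, 0, 0, 1.5, 0], [0, 0, 0, 0, 0], [-1, 0, 0, 0, 0], [-1, 0, 0, 0, 0], [-1, 0, 0, 0, 0], [-1, 0, 0, 0, 0], [-1, 0, 0, 0, 0], [-1, 0, 0, -3, 0], [-1, 0, 0, -4, 0], [-1, 0, 0, -5, 0], [-1, 0, 0, -4.5, 0], [-1, 0, 0, 0, 0]]]'

```text
time: 32.83
eef_pos: [0.4564, 0.3798, 0.4044]
tool_rot: [179.8, 0.3, -174.9]
contact_force: [-0.1, 0.1, -4.1]
width: 0.115
gripper_force: 35.0
```

>>> send_rows --steps '[[[-1, -1.9, -4.5, 0, 0], [-1, -1.9, -4.5, 0, 0], [-1, -1.9, -4.5, 0, 0], [-1, -1.9, -4.5, 0, 0], [-1, -1.9, -4.5, 0, 0], [-1, -1.9, -4.5, 0, 0], [-1, -1.9, -4.5, 0, 0], [-1, -1.9, -4.4, 0, 2.6], [-1, 0, 0, 0, 0], [-1, 0, 0, 0, 0]]]'

```text
time: 34.08
eef_pos: [0.6392, 0.0359, 0.3991]
tool_rot: [180.0, -0.1, -177.5]
contact_force: [-0.3, 0.6, -3.1]
width: 0.108
gripper_force: 35.0
```

Run:
```python
from h import *
o=r.get_obs(); print(o['eef_pos'],o['tool_rot'],o['contact_force'],o['width']*87)
go(.6392,.0345,.260,-177.5)
ribs(fn='w10.png',z=.108)
```

```text
[0.6392 0.0359 0.3991] [ 179.9823   -0.1407 -177.4613] [-0.3373  0.5846 -3.1166] 9.41723551849945
go: turn 0.04; shift after turn [ 0.   -0.14 13.91]  shift without/before turn [ 0.   -0.14 13.91]
blue px [334.   1.] n 155 c [0.4919 0.0357] yaw 93.1 size 44 x 1
blue px [631. 177.] n 521 c [0.5858 0.2341] yaw 15.3 size 26 x 15
blue px [198. 235.] n 2171 c [ 0.6406 -0.0505] yaw 1.9 size 65 x 18
blue px [324. 301.] n 2715 c [0.6854 0.038 ] yaw 3.0 size 80 x 20
blue px [324. 403.] n 693 c [0.7734 0.0419] yaw 2.9 size 27 x 19
```

View pics/w10.png

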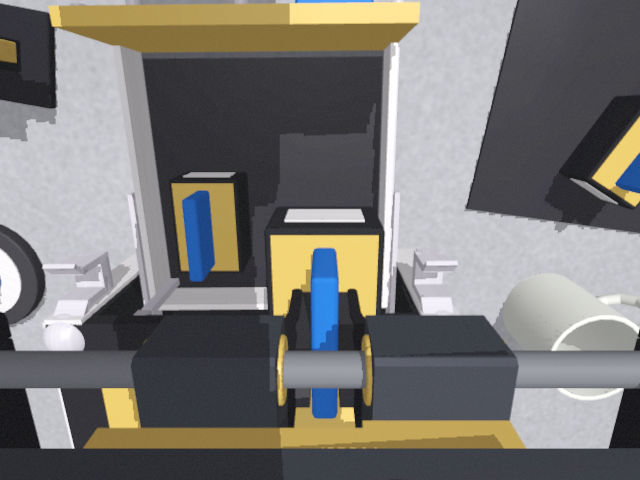

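Cassette 1 stands upright in the far-right corner of the tray, with its rib at (198,235). The second cassette is held level above its slot, so I lower it.

>>> send_rows --steps '[[[-1, 0, -0.1, 3, 0], [-1, 0, 0, 4, 0], [-1, 0, 0, 3.5, 0], [-1, 0, 0, 2, 0], [-1, 0, 0, 1, 0], [-1, 0, 0, 0.4, 0], [-1, 0, 0, 0, 0], [-0.5, 0, 0, 0, 0], [0, 0, 0, 0, 0], [0, 0, 0, 0, 0], [0, 0, 0, -4, 0], [0, 0, 0, -5, 0], [0, 0, 0, -5, 0], [0, 0.8, 4.7, 0, 0], [0, 0.8, 4.7, 0, 0], [0, 0.8, 4.7, 0, 0], [0, 0.8, 4.7, 0, 0], [0, 0.8, 4.7, 0, 0], [0, 0, 0, 0, 0], [0, 0, 0, 0, 0]]]'

```text
time: 36.62
eef_pos: [0.5894, 0.267, 0.4019]
tool_rot: [-180.0, 0.0, -177.5]
contact_force: [0.8, -0.8, -0.1]
width: 0.502
gripper_force: 0.0
```

Run:
```python
from h import *
o=r.get_obs(); print(o['eef_pos'],o['tool_rot'],o['contact_force'],o['width']*87)
ribs(fn='w11.png'); print('scene'); ribs('scene'); print('side'); ribs('side')
look(dict(cassette0_centre=.044))
```

```text
[0.5894 0.267  0.4019] [-179.9727    0.0205 -177.4911] [ 0.8395 -0.7943 -0.0587] 43.692002466225475
blue px [10. 52.] n 1069 c [0.4757 0.0548] yaw 169.0 size 34 x 16
blue px [350. 207.] n 1394 c [0.5728 0.2843] yaw 152.9 size 61 x 14
blue px [460. 213.] n 1922 c [0.5748 0.3675] yaw 3.9 size 64 x 19
blue px [ 20. 284.] n 3119 c [0.6458 0.0283] yaw 2.3 size 74 x 37
scene
blue px [208. 223.] n 221 c [ 0.7344 -0.2568] yaw 64.6 size 59 x 36
blue px [357. 229.] n 62 c [0.4627 0.0325] yaw 95.9 size 48 x 11
blue px [284. 246.] n 169 c [ 0.6341 -0.0622] yaw 2.5 size 65 x 23
blue px [309. 267.] n 151 c [0.6316 0.03  ] yaw 4.2 size 62 x 19
blue px [623. 289.] n 152 c [0.1268 0.6002] yaw 107.2 size 78 x 13
blue px [401. 322.] n 168 c [0.58   0.2909] yaw 154.1 size 63 x 18
blue px [429. 346.] n 114 c [0.5816 0.375 ] yaw 5.1 size 68 x 10
side
blue px [69. 52.] n 413 c [-0.263  1.413] yaw 100.7 size 225 x 95
blue px [135. 164.] n 128 c [0.0951 0.5238] yaw 107.6 size 138 x 14
blue px [301. 178.] n 188 c [0.5781 0.3533] yaw 3.2 size 59 x 45
blue px [305. 196.] n 230 c [0.5736 0.2733] yaw 151.9 size 69 x 45
blue px [348. 253.] n 256 c [0.6451 0.0418] yaw 2.5 size 65 x 34
blue px [281. 264.] n 232 c [0.4791 0.0391] yaw 93.0 size 52 x 33
blue px [359. 281.] n 331 c [ 0.6496 -0.0463] yaw 2.7 size 68 x 36
blue px [421. 385.] n 452 c [ 0.705  -0.3118] yaw 48.6 size 51 x 39
```

View pics/w11.png

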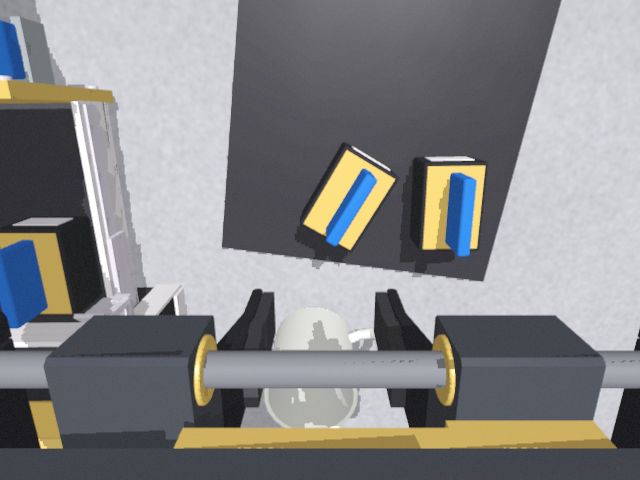

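The two remaining cassettes stand on the mat, with ribs at (350,207) and (460,213). The mug at (315,350) is clear of the fingers. I take the first of them.

>>> send_rows --steps '[[[0, 0, 0, 2, 10.3], [0, 0, 0, 3, 10.3], [0, 0, 0, 3, 10.4], [0, 2.4, 1, 1, 0], [0, 0, 0, 3, 0], [0, 0, 0, 3, 0], [0, 0, 0, 1.7, 0], [0, 0, 0, 0, 0], [-1, 0, 0, 0, 0], [-1, 0, 0, 0, 0], [-1, 0, 0, 0, 0], [-1, 0, 0, 0, 0], [-1, 0, 0, 0, 0], [-1, 0, 0, -3, 0], [-1, 0, 0, -4, 0], [-1, 0, 0, -5, 0], [-1, 0, 0, -4.7, 0], [-1, 0, 0, 0, 0], [-1, 0, 0, 0, 0]]]'

```text
time: 39.25
eef_pos: [0.5725, 0.2877, 0.4004]
tool_rot: [-179.9, -0.1, 151.5]
contact_force: [-0.3, -0.9, -3.2]
width: 0.107
gripper_force: 35.0
```

Run:
```python
from h import *
o=r.get_obs(); print(o['eef_pos'],o['tool_rot'],o['contact_force'],o['width']*87)
go(.5533,.031,.40,-177.5); go(.557,-.059,.40,-177.5)
```

```text
[0.5725 0.2877 0.4004] [-179.9185   -0.0573  151.535 ] [-0.2515 -0.8814 -3.1898] 9.310534151091357
go: turn -30.96; shift after turn [  3.04 -25.56   0.04]  shift without/before turn [-10.55 -23.48   0.04]
go: turn -30.96; shift after turn [  3.06 -34.57   0.04]  shift without/before turn [-15.16 -31.22   0.04]
```

>>> send_rows --steps '[[[-1, -2.2, -4.5, 0, 0], [-1, -2.2, -4.5, 0, 0], [-1, -2.2, -4.5, 0, 0], [-1, -2.2, -4.5, 0, 0], [-1, -2.2, -4.5, 0, 0], [-1, -2.2, -4.5, 0, 0], [-1, -2, -4.2, 0, 0], [-1, 0, 0, 0, -10.3], [-1, 0, 0, 0, -10.3], [-1, 0, 0, 0, -10.4], [-1, 0, 0, 3, 0], [-1, 0, 0, 3, 0], [-1, 0, 0, 0, 0], [-1, 0, 0, 0, 0]]]'

```text
time: 41.0
eef_pos: [0.5578, -0.059, 0.342]
tool_rot: [-180.0, -0.0, -177.5]
contact_force: [0.5, 0.2, -2.1]
width: 0.111
gripper_force: 35.0
```

Run:
```python
from h import *
o=r.get_obs(); print(o['eef_pos'],o['tool_rot'],o['contact_force'],o['width']*87)
go(.557,-.059,.260,-177.5)
save('wrist','w12.png')
```

```text
[ 0.5578 -0.059   0.342 ] [-179.9938   -0.0196 -177.4749] [ 0.5306  0.1606 -2.0604] 9.636052834300747
go: turn 0.03; shift after turn [0.08 0.   8.2 ]  shift without/before turn [0.08 0.   8.2 ]
```

View pics/w12.png

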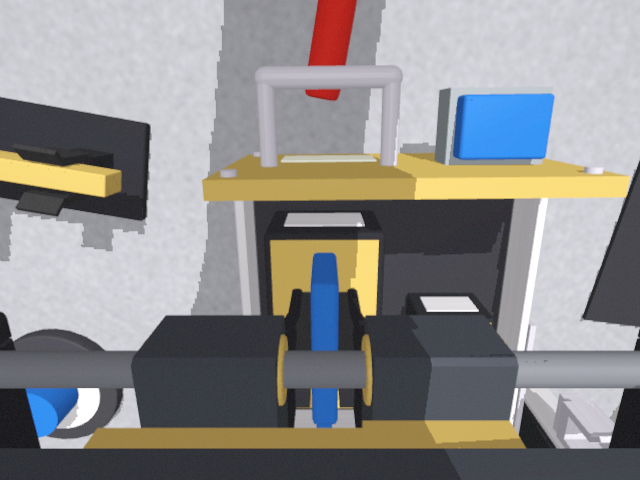

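The held cassette hangs inside the tray opening behind the fascia (row 185). I lower it and go for the last one.

>>> send_rows --steps '[[[-1, 0.1, 0, 3, 0], [-1, 0, 0, 3, 0], [-1, 0, 0, 1.5, 0], [-1, 0, 0, 0.7, 0], [-1, 0, 0, 0, 0], [-0.5, 0, 0, 0, 0], [0, 0, 0, 0, 0], [0, 0, 0, 0, 0], [0, 0, 0, -4, 0], [0, 0, 0, -5, 0], [0, 0, 0, -6, 0], [0, 0, 0, 0, 0]]]'

```text
time: 42.55
eef_pos: [0.5575, -0.0595, 0.4149]
tool_rot: [180.0, 0.5, -177.5]
contact_force: [0.4, 0.3, -1.0]
width: 0.501
gripper_force: 0.0
```

>>> send_rows --steps '[[[0, -0.4, 4.8, 0, 0], [0, -0.4, 4.8, 0, 0], [0, -0.4, 4.8, 0, 0], [0, -0.4, 4.8, 0, 0], [0, -0.4, 4.8, 0, 0], [0, -0.4, 4.8, 0, 0], [0, -0.4, 4.8, 0, 0], [0, -0.4, 4.8, 0, 0], [0, -0.4, 4.6, 0, 0], [0, 0, 0, 0, 0], [0, 0, 0, 0, 0]]]'

```text
time: 43.92
eef_pos: [0.5739, 0.3716, 0.4089]
tool_rot: [-179.9, -0.0, -177.5]
contact_force: [0.4, -0.3, -0.1]
width: 0.502
gripper_force: 0.0
```

Run:
```python
from h import *
o=r.get_obs(); print(o['eef_pos'],o['tool_rot'],o['contact_force'],o['width']*87)
ribs(); print('scene'); ribs('scene'); print('side'); ribs('side')
go(.574,.372,.2345,-176)
```

```text
[0.5739 0.3716 0.4089] [-179.9314   -0.037  -177.5016] [ 0.4388 -0.3062 -0.1298] 43.659255008337595
blue px [326. 226.] n 939 c [0.574  0.3732] yaw 2.4 size 64 x 10
scene
blue px [208. 223.] n 221 c [ 0.7344 -0.2568] yaw 64.6 size 59 x 36
blue px [307. 227.] n 159 c [ 0.5545 -0.0655] yaw 1.3 size 69 x 24
blue px [357. 229.] n 63 c [0.4626 0.0316] yaw 92.4 size 47 x 11
blue px [284. 246.] n 165 c [ 0.6359 -0.062 ] yaw 2.5 size 62 x 23
blue px [309. 266.] n 157 c [0.6302 0.0292] yaw 8.8 size 63 x 21
blue px [623. 289.] n 152 c [0.1268 0.6002] yaw 107.2 size 78 x 13
blue px [429. 346.] n 115 c [0.5816 0.375 ] yaw 5.6 size 68 x 11
side
blue px [135. 164.] n 128 c [0.0953 0.5239] yaw 107.0 size 138 x 15
blue px [301. 178.] n 188 c [0.5781 0.3533] yaw 3.2 size 59 x 45
blue px [348. 253.] n 267 c [0.645  0.0427] yaw 2.5 size 65 x 36
blue px [281. 264.] n 233 c [0.4791 0.0391] yaw 93.0 size 52 x 33
blue px [359. 281.] n 323 c [ 0.65   -0.0466] yaw 1.7 size 67 x 36
blue px [322. 288.] n 336 c [ 0.5643 -0.0499] yaw 2.3 size 65 x 36
blue px [422. 385.] n 452 c [ 0.705  -0.3118] yaw 49.3 size 51 x 39
go: turn -1.59; shift after turn [ 0.01  0.14 17.54]  shift without/before turn [ 0.02  0.13 17.54]
```

>>> send_rows --steps '[[[0, 0, 0.1, 4, -0.6], [0, 0, 0, 4, 0], [0, 0, 0, 4, 0], [0, 0, 0, 3, 0], [0, 0, 0, 2.4, 0], [0, 0, 0, 0, 0], [-1, 0, 0, 0, 0], [-1, 0, 0, 0, 0], [-1, 0, 0, 0, 0], [-1, 0, 0, 0, 0], [-1, 0, 0, 0, 0], [-1, 0, 0, -3, 0], [-1, 0, 0, -4, 0], [-1, 0, 0, -5, 0], [-1, 0, 0, -5, 0], [-1, 0, 0, 0, 0]]]'

```text
time: 46.08
eef_pos: [0.5742, 0.3733, 0.4105]
tool_rot: [179.8, 0.4, -176.9]
contact_force: [1.7, 0.5, -2.8]
width: 0.111
gripper_force: 35.0
```

>>> send_rows --steps '[[[-1, 0.5, -4.9, 0, 0.6], [-1, 0.5, -4.9, 0, 0], [-1, 0.5, -4.9, 0, 0], [-1, 0.5, -4.9, 0, 0], [-1, 0.5, -4.9, 0, 0], [-1, 0.5, -4.9, 0, 0], [-1, 0.6, -4.7, 0, 0], [-1, 0, 0, 3, 0], [-1, 0, 0, 3, 0], [-1, 0, 0, 0, 0], [-1, 0, 0, 0, 0]]]'

```text
time: 47.45
eef_pos: [0.5534, 0.031, 0.3463]
tool_rot: [180.0, 0.0, -177.5]
contact_force: [0.1, 0.6, -1.3]
width: 0.106
gripper_force: 35.0
```

Run:
```python
from h import *
o=r.get_obs(); print(o['eef_pos'],o['tool_rot'],o['contact_force'],o['width']*87)
go(.5533,.031,.260,-177.5)
look(dict(release_top=.094,handle=.078,tray_floor=.028,cassette0_centre=.068)); print('side'); ribs('side',z=.108)
```

```text
[0.5534 0.031  0.3463] [ 179.9968    0.0178 -177.4661] [ 0.1183  0.6152 -1.2574] 9.251155372081849
go: turn 0.03; shift after turn [0.01 0.   8.63]  shift without/before turn [0.01 0.   8.63]
release_top 0.58 [337.4 128.9] [0.4778 0.0352]
handle 0.83 [165.8  78.8] [ 0.4553 -0.0624]
tray_floor 0.78 [265.3 290.6] [ 0.6061 -0.0132]
side
blue px [ 24. 104.] n 856 c [-0.3467  0.99  ] yaw 114.7 size 538 x 56
blue px [43. 94.] n 393 c [-0.268   0.9988] yaw 114.5 size 407 x 30
blue px [135. 164.] n 127 c [0.1063 0.4883] yaw 107.6 size 134 x 14
blue px [348. 253.] n 256 c [0.6395 0.0209] yaw 2.5 size 63 x 33
blue px [281. 264.] n 241 c [0.4786 0.019 ] yaw 93.0 size 52 x 32
blue px [359. 281.] n 314 c [ 0.6438 -0.065 ] yaw 2.7 size 64 x 34
blue px [322. 288.] n 322 c [ 0.5609 -0.0685] yaw 2.7 size 62 x 33
blue px [421. 385.] n 451 c [ 0.6977 -0.3218] yaw 50.5 size 49 x 38
```

>>> send_rows --steps '[[[-1, 0, 0, 3, 0], [-1, 0, 0, 3, 0], [-1, 0, 0, 1.8, 0], [-1, 0, 0, 0.8, 0], [-1, 0, 0, 0, 0], [-0.5, 0, 0, 0, 0], [0, 0, 0, 0, 0], [0, 0, 0, 0, 0], [0, 0, 0, -4, 0], [0, 0, 0, -5, 0], [0, 0, 0, -6, 0], [-1, 3.7, 0.3, 0, 0], [-1, 3.7, 0.4, 0, 0], [-1, 0, 0, 0, 0], [-1, 0, 0, 0, 0]]]'

```text
time: 49.62
eef_pos: [0.4793, 0.0346, 0.4101]
tool_rot: [180.0, 0.1, -177.5]
contact_force: [0.8, -0.1, 0.0]
width: 0.133
gripper_force: 0.0
```

Run:
```python
from h import *
o=r.get_obs(); print(o['eef_pos'],o['tool_rot'],o['contact_force'],o['width']*87,o['qpos'])
print('side'); ribs('side',z=.108); print('scene'); ribs('scene',z=.108); print('wrist'); ribs(z=.094); look(dict(release_top=.094))
```

```text
[0.4793 0.0346 0.4101] [ 179.9778    0.0596 -177.4709] [ 0.7592 -0.1391  0.0209] 11.586139449284497 [-24.6363  -0.0951  15.1392 105.1136   0.0104  74.9163  83.0293]
side
blue px [ 16. 106.] n 1737 c [-0.3726  0.9604] yaw 115.6 size 508 x 121
blue px [43. 94.] n 385 c [-0.2665  0.9931] yaw 114.1 size 395 x 30
blue px [135. 164.] n 127 c [0.1063 0.4883] yaw 107.6 size 134 x 14
blue px [349. 253.] n 253 c [0.6411 0.0217] yaw 2.5 size 62 x 34
blue px [314. 259.] n 264 c [0.5576 0.0179] yaw 2.5 size 60 x 34
blue px [281. 264.] n 241 c [0.48  0.019] yaw 93.9 size 52 x 32
blue px [359. 281.] n 316 c [ 0.6447 -0.0649] yaw 2.7 size 66 x 34
blue px [323. 288.] n 319 c [ 0.5624 -0.0682] yaw 2.7 size 62 x 34
blue px [422. 385.] n 450 c [ 0.6977 -0.3218] yaw 50.5 size 49 x 38
scene
blue px [208. 223.] n 220 c [ 0.7421 -0.2394] yaw 64.6 size 58 x 36
blue px [306. 228.] n 155 c [ 0.5678 -0.0512] yaw 1.3 size 67 x 23
blue px [357. 229.] n 65 c [0.4773 0.0431] yaw 92.6 size 46 x 11
blue px [284. 246.] n 162 c [ 0.6464 -0.0479] yaw 2.9 size 62 x 22
blue px [332. 247.] n 137 c [0.5634 0.039 ] yaw 6.6 size 69 x 17
blue px [309. 267.] n 147 c [0.6423 0.0405] yaw 3.7 size 59 x 20
blue px [623. 289.] n 153 c [0.1469 0.6   ] yaw 107.2 size 77 x 13
wrist
blue px [325. 226.] n 2871 c [0.4767 0.0349] yaw 93.5 size 47 x 35
blue px [203. 301.] n 613 c [ 0.5423 -0.0587] yaw 1.8 size 23 x 19
blue px [319. 314.] n 223 c [0.5549 0.031 ] yaw 2.3 size 56 x 9
blue px [317. 412.] n 295 c [0.6399 0.0344] yaw 2.3 size 39 x 9
blue px [ 32. 408.] n 114 c [ 0.6508 -0.2108] yaw 2.0 size 23 x 6
release_top 0.75 [322.5 229.9] [0.4795 0.0334]
```

All four ribs stand at tray height in their slots. Next I turn the closed fingers and press the release at (0.477, 0.035).

>>> send_rows --steps '[[[-1, 0, 0, 0, 10], [-1, 0, 0, 0, 10], [-1, 0, 0, 0, 10], [-1, 0, 0, 0, 10], [-1, 0, 0, 0, 10], [-1, 0, 0, 0, 10], [-1, 0, 0, 2, 10], [-1, 0, 0, 3, 10], [-1, 0, 0, 3, 10], [-1, 0, 0, 2.5, 0], [-1, 0, 0, 1.5, 0], [-1, 0, 0, 0, 0], [-1, 0, 0, 0, 0]]]'

```text
time: 51.5
eef_pos: [0.4795, 0.0346, 0.2906]
tool_rot: [179.9, -0.0, 92.5]
contact_force: [0.9, 0.3, 0.1]
width: 0.003
gripper_force: 0.0
```

Run:
```python
from h import *
o=r.get_obs(); print(o['eef_pos'],o['tool_rot'],o['contact_force'],o['qpos'])
go(.479,.035,.268,92.5)
```

```text
[0.4795 0.0346 0.2906] [179.9286  -0.016   92.5277] [0.8827 0.2738 0.0912] [-24.1972   6.436   15.534  113.7277  -1.9956  60.0118  -5.2332]
go: turn 0.03; shift after turn [ 0.04 -0.04  2.26]  shift without/before turn [ 0.04 -0.04  2.26]
```

>>> send_rows --steps '[[[-1, 0, 0, 1, 0], [-1, 0, 0, 0.5, 0], [-1, 0, 0, 0.4, 0], [-1, 0, 0, 0.4, 0], [-1, 0, 0, 0, 0], [-1, 0, 0, 0, 0]]]'

```text
time: 52.25
eef_pos: [0.4796, 0.0347, 0.2675]
tool_rot: [179.9, -0.0, 92.5]
contact_force: [-0.3, -0.4, 7.9]
width: 0.007
gripper_force: 3.9
```

>>> send_rows --steps '[[[-1, 0, 0.3, 0, 0], [-1, 0, 0.4, 0, 0], [-1, 0, 0.6, 0, 0], [-1, 0, 0.8, 0, 0], [-1, 0, 0.8, 0, 0], [-1, 0, 0.8, 0, 0], [-1, 0, 0, 0, 0]]]'

```text
time: 53.12
eef_pos: [0.5171, 0.0366, 0.2676]
tool_rot: [179.8, -0.0, 92.5]
contact_force: [1.9, 0.7, 6.3]
width: 0.01
gripper_force: 3.4
```

Run:
```python
from h import *
o=r.get_obs(); print(o['eef_pos'],o['contact_force'])
look(dict(release_top=.085,handle=.078)); look(dict(release_top=.085,handle=.078),'side'); ribs('side',z=.108)
```

```text
[0.5171 0.0366 0.2676] [1.8732 0.731  6.3008]
release_top 0.74 [322.1 322. ] [0.5159 0.0317]
release_top 0.71 [297. 260.] [0.5191 0.0438]
handle 0.87 [295.1 297.9] [ 0.4989 -0.0607]
handle 0.36 [364.2 254.8] [0.6825 0.0342]
blue px [ 26. 108.] n 658 c [-0.3206  0.9381] yaw 114.7 size 422 x 52
blue px [ 46. 100.] n 270 c [-0.2419  0.9391] yaw 114.0 size 276 x 29
blue px [135. 164.] n 127 c [0.1063 0.4883] yaw 107.6 size 134 x 14
blue px [362. 251.] n 204 c [0.6709 0.0227] yaw 3.4 size 50 x 33
blue px [330. 256.] n 255 c [0.5951 0.0194] yaw 2.1 size 59 x 33
blue px [297. 264.] n 128 c [0.517 0.017] yaw 92.8 size 45 x 31
blue px [373. 279.] n 248 c [ 0.6746 -0.0636] yaw 1.8 size 51 x 33
blue px [340. 285.] n 323 c [ 0.6002 -0.0662] yaw 2.0 size 64 x 34
blue px [421. 385.] n 451 c [ 0.6976 -0.3219] yaw 48.6 size 49 x 38
```

>>> send_rows --steps '[[[-1, 0, 1, 0, 0], [-1, 0, 1.2, 0, 0], [-1, 0, 1.4, 0, 0], [-1, 0, 1.5, 0, 0], [-1, 0, 1.5, 0, 0], [-1, 0, 1.5, 0, 0], [-1, 0, 1.5, 0, 0], [-1, 0, 1.2, 0, 0], [-1, 0, 1, 0, 0], [-1, 0, 0.7, 0, 0], [-1, 0, 0.5, 0, 0], [-1, 0, 0.3, 0, 0], [-1, 0, 0, 0, 0]]]'

```text
time: 55.1
eef_pos: [0.6495, 0.0433, 0.2677]
tool_rot: [179.9, -0.1, 92.6]
contact_force: [0.8, 3.5, 7.9]
width: 0.003
gripper_force: 3.6
```

>>> send_rows --steps '[[[-1, 0, 0.4, 0, 0], [-1, 0, 0.4, 0, 0], [-1, 0, 0.2, 0, 0], [-1, 0, 0.2, 0, 0], [-1, 0, 0, 0, 0]]]'

```text
time: 55.72
eef_pos: [0.6603, 0.0435, 0.2675]
tool_rot: [-179.9, -0.1, 92.6]
contact_force: [-8.6, 3.4, 13.9]
width: 0.005
gripper_force: 7.0
```

>>> send_rows --steps '[[[-1, 0, 0, -0.6, 0], [-1, 0, 0, -0.6, 0], [-1, 0, 0.2, 0, 0], [-1, 0, 0.2, 0, 0], [-1, 0, 0, 0, 0]]]'

```text
time: 56.35
eef_pos: [0.6649, 0.0427, 0.2783]
tool_rot: [-180.0, 0.0, 92.5]
contact_force: [-0.0, -1.3, 0.0]
width: -0.0
gripper_force: 0.0
```

>>> send_rows --steps '[[[-1, 0, 0.3, 0, 0], [-1, 0, 0.3, 0, 0], [-1, 0, 0.2, 0, 0], [-1, 0, 0, 0, 0]]]'

```text
time: 56.85
eef_pos: [0.6695, 0.0428, 0.2781]
tool_rot: [-179.2, -0.0, 92.5]
contact_force: [-32.6, -1.6, 19.8]
width: 0.002
gripper_force: 18.6
```

Run:
```python
from h import *
o=r.get_obs(); print(o['eef_pos'],o['contact_force'])
look(dict(release_top=.094,handle=.078)); look(dict(release_top=.094,handle=.078),'side'); ribs(z=.094)
```

```text
[0.6695 0.0428 0.2781] [-32.6391  -1.5617  19.8315]
release_top 0.76 [301.6 306.3] [0.6559 0.0442]
release_top 0.67 [352. 248.] [0.6547 0.0478]
handle 0.61 [355.7 285.5] [ 0.6401 -0.0532]
handle 0.47 [318.9 351.3] [ 0.5273 -0.2021]
handle 0.22 [380.2 302. ] [ 0.6824 -0.1085]
blue px [300. 277.] n 4433 c [0.6566 0.0475] yaw 93.1 size 50 x 33
```

>>> send_rows --steps '[[[-1, 0, -0.4, 0, 0], [-1, 0, -0.4, 0, 0], [-1, 0, 0, -4, 0], [-1, 0, 0, -5, 0], [0, 0, 0, -4, 0], [0, 0, 0, 0, 9.8], [0, -4.8, -1.3, 0, 0], [0, -4.8, -1.3, 0, 0], [0, -4.8, -1.3, 0, 0], [0, -4.8, -1.3, 0, 0], [0, -4.8, -1.3, 0, 0], [0, -4.8, -1.3, 0, 0], [0, -4.8, -1.3, 0, 0], [0, -4.8, -1.3, 0, 0], [0, 0, 0, 0, 0], [0, 0, 0, 0, 0]]]'

```text
time: 59.2
eef_pos: [0.5135, -0.3246, 0.4086]
tool_rot: [180.0, -0.0, 82.7]
contact_force: [0.4, -0.2, 0.7]
width: 0.502
gripper_force: 0.0
```

Run:
```python
from h import *
o=r.get_obs(); print(o['eef_pos'],o['tool_rot'],o['contact_force'],o['width'])
go(.5072,-.327,.280,82.7)
look(dict(bar_grip=.116,bar_end_a=.061))
print('side');look(dict(release_top=.094,handle=.078,bar_grip=.116,bar_end_a=.061,bracket_left=.105,bracket_right=.105,cassette0_centre=.04),'side')
print('scene');look(dict(release_top=.094,handle=.078,case=0),'scene')
```

```text
[ 0.5135 -0.3246  0.4086] [179.9769  -0.0203  82.7393] [ 0.3574 -0.2213  0.6651] 0.5015982272415052
go: turn 0.04; shift after turn [-0.32 -0.59 12.86]  shift without/before turn [-0.32 -0.59 12.86]
bar_grip 0.73 [318.8 245.2] [ 0.508 -0.329]
bar_end_a 0.91 [313.6  45.2] [ 0.5214 -0.1946]
side
release_top 0.91 [354.4 245. ] [0.6627 0.0563]
handle 0.58 [353.  285.5] [ 0.6341 -0.052 ]
handle 0.25 [318.6 353.4] [ 0.5259 -0.2066]
bar_grip 0.64 [323.7 405.3] [ 0.5134 -0.3295]
bar_end_a 0.71 [319.  353.1] [ 0.5281 -0.1968]
bracket_left 0.69 [348.3 227. ] [0.6594 0.1092]
bracket_right 0.82 [380.  304.2] [ 0.673  -0.1321]
bracket_right 0.25 [322.7 417. ] [ 0.5085 -0.3452]
bracket_right 0.18 [240.8 323.3] [ 0.3782 -0.1225]
scene
release_top 0.66 [307.3 274.8] [0.6568 0.0485]
handle 0.87 [287.2 252.3] [ 0.6422 -0.0445]
case 0.58 [287.2 287.2] [ 0.6842 -0.004 ]
case 0.28 [257.9 176.3] [ 0.4925 -0.3557]
```

>>> send_rows --steps '[[[0, -0.3, -0.6, 3, 0], [0, 0, 0, 4, 0], [0, 0, 0, 3, 0], [0, 0, 0, 2, 0], [0, 0, 0, 0.9, 0], [0, 0, 0, 0, 0], [-1, 0, 0, 0, 0], [-1, 0, 0, 0, 0], [-1, 0, 0, 0, 0], [-1, 0, 0, 0, 0], [-1, 0, 0, 0, 0], [-1, 0, 0, -1, 0], [-1, 0, 0, -1, 0], [-1, 0, 0, -1, 0], [-1, 0, 0, -2, 0], [-1, 0, 0, -3, 0], [-1, 0, 0, -4, 0], [-1, 0, 0, -4, 0], [-1, 0, 0, 0, 0]]]' --newtons 50

```text
time: 62.32
eef_pos: [0.5068, -0.3278, 0.4435]
tool_rot: [179.7, 0.1, 82.7]
contact_force: [-0.2, 0.3, -4.3]
width: 0.134
gripper_force: 50.0
```

Run:
```python
from h import *
o=r.get_obs(); print(o['eef_pos'],o['tool_rot'],o['contact_force'],o['width']*87)
go(.665,-.0044,.44,92.25)
```

```text
[ 0.5068 -0.3278  0.4435] [179.6694   0.0966  82.7053] [-0.2309  0.264  -4.2606] 11.662969805337198
go: turn -9.54; shift after turn [31.69 17.08  0.35]  shift without/before turn [34.09 11.59  0.35]
```

>>> send_rows --steps '[[[-1, 2.1, 0.8, 0, 0], [-1, 4, 1.5, 0, 0], [-1, 5, 1.7, 0, 0], [-1, 5, 1.7, 0, 0], [-1, 5, 1.7, 0, 0], [-1, 5, 1.7, 0, 0], [-1, 5, 1.7, 0, 0], [-1, 3, 0.9, 0, 0], [-1, 0, 0, 0, -4.5], [-1, 0, 0, 0, -5], [-1, 0, 0, 2, 0], [-1, 0, 0, 2, 0], [-1, 0, 0, 1, 0], [-1, 0, 0, 0, 0], [-1, 0, 0, 0, 0]]]'

```text
time: 64.2
eef_pos: [0.6661, -0.0038, 0.3905]
tool_rot: [179.9, -0.0, 92.2]
contact_force: [0.7, 0.1, -4.0]
width: 0.135
gripper_force: 50.0
```

Run:
```python
from h import *
o=r.get_obs(); print(o['eef_pos'],o['tool_rot'],o['contact_force'],o['width']*87)
go(.666,-.0044,.337,92.25)
zb=o['eef_pos'][2]-.2301+.011
look(dict(bracket_left=.105,bracket_right=.105,bar_end_a=zb)); print('side'); look(dict(bracket_left=.105,bracket_right=.105,bar_end_a=zb),'side'); print('scene'); look(dict(bracket_left=.105,bracket_right=.105,bar_end_a=zb),'scene')
```

```text
[ 0.6661 -0.0038  0.3905] [179.9447  -0.0043  92.2218] [ 0.6805  0.1032 -4.0244] 11.728043437092838
go: turn -0.03; shift after turn [-0.06 -0.01  5.35]  shift without/before turn [-0.06 -0.01  5.35]
bracket_left 0.36 [312.  166.9] [0.6556 0.046 ]
side
bracket_left 0.87 [350.8 226. ] [0.6663 0.1114]
bracket_right 0.96 [383.4 302.5] [ 0.6813 -0.1293]
bar_end_a 0.76 [384.6 288.6] [ 0.6742 -0.1415]
bar_end_a 0.67 [349.3 202.5] [0.6636 0.1255]
scene
bracket_left 0.95 [322.9 290.8] [0.6644 0.1124]
bar_end_a 0.96 [252.4 215.7] [ 0.6695 -0.1359]
bar_end_a 0.6 [328.6 280.6] [0.6622 0.1296]
```

>>> send_rows --steps '[[[-1, -0.1, 0.1, 1.5, 0], [-1, 0, 0, 1, 0], [-1, 0, 0, 0.5, 0], [-1, 0, 0, 0.5, 0], [-1, 0, 0, 0.5, 0], [-1, 0, 0, 0, 0]]]'

```text
time: 65.55
eef_pos: [0.667, -0.0047, 0.3493]
tool_rot: [-180.0, 0.0, 92.2]
contact_force: [1.7, 1.1, -4.7]
width: 0.136
gripper_force: 50.0
```

>>> send_rows --steps '[[[-1, 0, 0, 0.5, 0], [-1, 0, 0, 0.5, 0], [-1, 0, 0, 0.2, 0], [-1, 0, 0, 0.1, 0], [-1, 0, 0, 0, 0], [-1, 0, 0, 0, 0]]]'

```text
time: 66.3
eef_pos: [0.667, -0.0047, 0.3368]
tool_rot: [180.0, -0.0, 92.2]
contact_force: [0.4, 0.1, -4.7]
width: 0.137
gripper_force: 50.0
```

>>> send_rows --steps '[[[-1, 0, 0, 0.1, 0], [-1, 0, 0, 0.1, 0], [-1, 0, 0, 0, 0], [-1, 0, 0, 0, 0]]]'

```text
time: 66.8
eef_pos: [0.667, -0.0048, 0.335]
tool_rot: [180.0, -0.0, 92.2]
contact_force: [-0.5, -0.0, -0.9]
width: 0.134
gripper_force: 50.0
```

Weight has come off at z = 0.335, so the bar is seated. I release and check.

>>> send_rows --steps '[[[-0.7, 0, 0, 0, 0], [-0.4, 0, 0, 0, 0], [-0.1, 0, 0, 0, 0], [0, 0, 0, 0, 0], [0, 0, 0, -2, 0], [0, 0, 0, -4, 0], [0, 0, 0, -5, 0], [0, 0, 0, -5, 0], [0, 0, -5, 0, 0], [0, 0, -5, 0, 0], [0, 0, 0, 0, 0], [0, 0, 0, 0, 0]]]'

```text
time: 68.3
eef_pos: [0.5672, -0.0085, 0.4963]
tool_rot: [179.9, -0.0, 92.2]
contact_force: [0.4, 0.5, 0.5]
width: 0.498
gripper_force: 0.0
```

Run:
```python
from h import *
o=r.get_obs(); print(o['eef_pos'],o['tool_rot'],o['contact_force'],o['width']*87,o['time'])
N=dict(bar_grip=.171,bar_end_a=.116,handle=.078,release_top=.094,wheel=0,mug=0,driver=.01)
for c in ['wrist','scene','side']: print(c); look(N,c,k=2)
```

```text
[ 0.5672 -0.0085  0.4963] [179.8657  -0.0321  92.242 ] [0.4453 0.5291 0.5123] 43.36698516075261 68.3
wrist
bar_grip 0.65 [451.8 225.6] [ 0.6651 -0.0045]
bar_end_a 0.95 [449.6  46.9] [0.6623 0.1286]
handle 0.89 [387.9 244.1] [ 0.6336 -0.0507]
handle 0.41 [448.9  50. ] [0.6724 0.1317]
release_top 0.88 [421.9 153.5] [0.6545 0.0424]
driver 0.76 [152.9 215.6] [ 0.3687 -0.0475]
scene
bar_grip 0.88 [288.2 240.9] [ 0.6555 -0.0173]
bar_end_a 0.59 [329.3 293.7] [0.6631 0.1331]
handle 0.53 [284.6 250.4] [ 0.6432 -0.0535]
release_top 0.43 [306.6 272.1] [0.6528 0.0415]
mug 0.78 [346.8 368.3] [0.7287 0.2622]
driver 0.69 [361.8 206.7] [ 0.356  -0.0507]
side
bar_grip 0.96 [363.4 241.1] [ 0.6652 -0.0054]
bar_end_a 0.9 [383.5 305.5] [ 0.6762 -0.1441]
bar_end_a 0.88 [348.6 218.8] [0.6638 0.1267]
handle 0.89 [354.7 284. ] [ 0.6389 -0.0485]
handle 0.46 [287.  208.2] [0.5201 0.2392]
release_top 0.8 [354.6 248.3] [0.6606 0.0456]
release_top 0.63 [365.4 286.2] [ 0.6573 -0.0712]
wheel 0.86 [419.9 392.1] [ 0.7223 -0.2918]
mug 0.84 [361.7 211.7] [0.7391 0.2666]
mug 0.62 [380.2 302.4] [ 0.7036 -0.0571]
driver 0.94 [241.8 325.8] [ 0.3696 -0.0653]
driver 0.23 [350.1 217.4] [0.6975 0.2395]
```

Run:
```python
from h import *
def red(im):
    h=cv2.cvtColor(im,cv2.COLOR_BGR2HSV); m=((h[...,0]<8)|(h[...,0]>172))&(h[...,1]>170)&(h[...,2]>60); v,u=np.where(m); return len(u),u.min(),u.max(),v.min(),v.max()
for c in ['side','scene']:
    n=c+'_end.png'; save(c,n); print(c,red(cv2.imread(f'pics/{c}0.png')),red(cv2.imread('pics/'+n)))
```

```text
side (397, np.int64(241), np.int64(282), np.int64(314), np.int64(324)) (385, np.int64(241), np.int64(282), np.int64(314), np.int64(324))
scene (205, np.int64(331), np.int64(360), np.int64(206), np.int64(225)) (201, np.int64(331), np.int64(360), np.int64(206), np.int64(225))
```

```bash
python3 -c "
from cell import r
print(r.close_job())"
```

```text
the job is handed in; nothing more can be done
None
```

I handed the job in at about 68 s, with all four cassettes upright in the tray, the chassis pushed home, the bar back level in both brackets, and the wheel, screwdriver and mug left alone; no verdict came back.

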